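# Clamp the brass tube to the tell-tale and hang up the key

### The job

Turn the blue T-handle key clockwise to tighten the clamp screw on the brass tube until the orange tab springs out of the clamp head, and stop there, because the polished brass marks if it is squeezed harder. Then draw the key off the screw and hang it upright by its crossbar on the free two-pronged hook of the tool rack, without knocking the tools on either side, and leave the tube clamped.

Things in the scene. Friction and masses are not known exactly. Their poses are not given: they have to be found in the camera images.
- fixture: Cast clamping fixture, fixed: dark bed 190 x 170 x 25 mm, steel fence on its +x side, blue-grey clamp head on a post on the -x side. Origin: underside of the bed below the tube's axis; z up, y along the fence. The screw's axis passes through (0, 0, 45 mm) and leans 30 degrees towards -x: up the screw is (-0.5, 0, 0.866) in this frame; the head's top is 89 mm up it, the screw's flange 102 mm.
- screw_axis (a point): Point on the screw's axis at the level of the flange on which the key's socket stands at the start; axes as the fixture (z vertical).
- screw (a joint): Turn of the clamp screw in rad: 0 at the start, grows clockwise seen from the key's end (tightening); right-hand two-start thread, 8 mm advance a turn. It stays where it is left and takes about 0.15 to 0.25 N m to turn. From the start to the tab's release takes 1.5 to 3.2 rad, different each time; the key's socket has about 4 degrees of play either way.
- nut (a joint): Squeeze of the spring stack under the screw's nut, m: 0 until the pad meets the tube, then up about 1.25 mm per rad of turn (25 N per mm). The tab is released at 0.0015. Beyond 0.0026 (about 0.85 rad too far) the tube is marked.
- tab (a joint): Travel of the orange indicator tab in m: about 0.0005 (held in by its catch) until released, then it springs out sideways (the fixture's +y) to 0.016 and stays out.
- tab_end (a point): Middle of the outer end of the orange tab (32 mm wide, 10 mm thick) in the head's +y side, 76 mm up the screw's axis; it stands 4 mm out of the head at the start and about 20 mm when released.
- tube: Polished brass tube, 40 mm diameter, 130 mm long, lying loose along y in the corner of bed and fence under the clamp's black pad. Origin: midway along, at its underside. About 0.9 kg.
- key: Loose T-handle key, 0.3 kg, standing on the screw's square at the start with its crossbar along the fixture's y. Origin: centre of its square socket's mouth; z up the shank (14 mm diameter) to the crossbar, y along the crossbar. Socket 34 mm wide outside, 22 mm deep over the 18 mm square, 0.6 mm play each side; pulls off straight along the screw's axis. Overall 130 mm long.
- key_grip (a point): Centre of the key's blue crossbar, 120 mm up from the key's origin; the bar is 100 mm long along y, 18 mm wide along x, 20 mm deep along z; the axes are the key's.
- rack: Fixed wire-grid tool rack, 530 mm long along its y; rail with top edge 235 mm above the bench. Origin on the bench under the middle of the grid; hooks point to its -x (towards the robot). Four hook places 120 mm apart along y, centred on the origin; the key's hook is always one of the two inner ones.
- key_hook: The free two-pronged hook. Origin on the rail's face 225 mm above the bench; two level prongs, 8 mm thick, 42 mm apart in y (34 mm clear), run 85 mm along -x to tips turned up 14 mm.
- hook_rest (a point): Where the centre of the crossbar should come to rest, lying along the hook's y across both prongs: 55 mm out from the rail, 14 mm above the prongs' axes; axes as the rack.
- spanner (a joint): Swing of the steel ring spanner (200 mm long, 46 mm wide) hanging on an end hook, rad, 0 hanging straight.
- pliers (a joint): Swing of the red-handled pliers (57 mm wide; jaws 65 mm above, handles 130 mm below the hook) astride the hook at the other inner place, rad, 0 hanging straight.
- hammer (a joint): Swing of the ball-peen hammer (head 91 mm along y, handle 170 mm below) on the other end hook, rad, 0 hanging straight.
There are look-alikes about, which are no part of the job. Leave any green or turquoise look-alike of the key alone.

How it is judged:
On the way:
1. the tab has sprung out with the tube squeezed and the key still on the screw (value of joint tab above 0.01 m and value of joint nut above 0.001 m and distance between key and screw_axis below 0.015 m), for 0.2 s.
At the end, for the whole second after the job is handed in: Tab out over 10 mm, spring stack squeezed 0.8 to 2.6 mm; tube still in the corner (4 mm), moved under 12 mm; key at rest with its crossbar across both prongs, within 17 mm of the middle, 6 mm in height, upright to 0.2 rad, along the rack to 0.35 rad; the three tools straight to 0.15 rad (value of joint tab above 0.01 m and value of joint nut between 0.0008 and 0.0026 m and x of tube in the frame of fixture between -0.004 and 0.004 m and z of tube in the frame of fixture between 0.021 and 0.029 m and distance of tube from where it was at the start of the episode below 0.012 m and x of key_grip in the frame of hook_rest between -0.028 and 0.04 m and y of key_grip in the frame of hook_rest between -0.017 and 0.017 m and z of key_grip in the frame of hook_rest between -0.006 and 0.006 m and angle between key's own z axis and vertical below 0.2 rad and angle between the y axis of key and the y axis of key_hook, either way round below 0.35 rad and linear speed of key below 0.03 m/s and value of joint spanner between -0.15 and 0.15 rad and value of joint pliers between -0.15 and 0.15 rad and value of joint hammer between -0.15 and 0.15 rad); the robot touches nothing.
It fails at once if the tube is squeezed well past the set force (spring stack beyond 2.6 mm) (value of joint nut above 0.0026 m).
It fails at once if a tool on the rack is knocked (swings more than 0.25 rad) (value of joint any of spanner, pliers, hammer above 0.25 rad or value of joint any of spanner, pliers, hammer below -0.25 rad).
It fails at once if the tube is knocked out of its place (more than 20 mm) (distance of tube from where it was at the start of the episode above 0.02 m).
It also fails if it takes over 72 s, if anything falls off the work surface, if the arm or the gripper's body presses on something with over 40 N, if the wrist force passes 120 N, or if a joint passes its speed limit or range.

### The arm

A 7-joint arm with a two-finger parallel gripper is mounted at the origin on the work surface. World frame = base frame: x ahead of the robot, y to its left, z up, the work surface at z = 0. Lengths are in m, angles in rad, forces in N, time in s.
With the tool pointing down it reaches from about 0.425 to 0.925 m from the base axis. Payload 6.8 kg.
Tool frame: the origin (TCP) lies at the very end of the fingers, on their centre line; the grasp point (between the pads) lies 19 mm behind it; z points along the fingers, y is the direction in which the jaws open and shut (so a half turn about z gives the same grasp; the last joint's range is limited). The gripper opens to 85 mm and grips with 20 to 120 N. Pads are 22 mm wide; open, the fingers measure 114 mm over their backs; the gripper's body (76 mm by 85 mm) begins 54 mm behind the grasp point. The pads swing forward as they close: fully open they stand 13 mm farther back than shut.
Start: joints at [-1.302, 0.477, 0.022, 1.555, -0.011, 1.109, -0.083], TCP at [0.248, 0.628, 0.231] pointing down, gripper open.
Joint ranges: [-2.96, 2.96], [-0.34, 2.1], [-1.41, 1.46], [0.24, 2.44], [-1.37, 4.51], [0.17, 1.92], [-2.96, 2.96]. Speed limits (rad/s): [2.39, 2.39, 3.14, 3.14, 3.14, 3.14, 3.14].

### API

Orientations are given as a rotation vector (axis times angle).
In Python, from bench import monitor, viewer, job gives the robot as it stands. The module is installed in compiled form; this text tells all that it offers.
- The arm moves only by the tool drive_tool, never from a script. Its argument "commands" is a list of rows, each an object with "linear": the shift along the tool's x, y, z in m, a list of three; "dr": the turn, a rotation vector about the tool's x, y, z in degrees, a list of three; "jaw": the closure, from 0 (fully open) to 1 (shut). A call has 1 to 8 rows; each row shifts and turns the pose as measured when the row begins, along the tool's axes as they then stand; what a row does not reach is not made up. A row lasts 1/8 s, in which the tool goes at most 62.5 mm and 10.7 degrees, less where a joint would pass 70% of its speed; a pose out of reach is approached as far as the arm can. A call is refused whole if a number of a shift passes 0.0625 or a number of a turn 10.7, either way. A call with a gripper value outside its range is refused whole. The fingers move at their own pace and stop on an object; "force" is the grip in N (left out, the last holds). Time passes only in rows, so rows that do not move let the fingers close. It gives the time, the measured TCP pose, the force and the opening at its end, in the units of the state.
- monitor.get_obs(): the state, without advancing time (a new reading comes with each control period).
- viewer.grab_frame(name): name is "scene" or "top"; returns the picture (400x640x3 uint8, red, green, blue); there is no depth.
- viewer.calibration(name): a dict with "K" (3x3 intrinsics, pixels), "k1" (the pictures are not rectified: a ray, as slopes to the right and down, at radius r is drawn at 1 + k1 r^2 times it, then the intrinsics apply), "R" (3x3) and "t" (3): a world point X has camera coordinates R X + t. Camera axes: x right, y down, z forward; pixel columns grow to the right and rows downward; lengths in m; the calibration is good to about 2 mm. A picture is of the moment at which its call begins. calibration takes no time and is no camera call.
- job.hand_in(): hands the job in, once; it reports no verdict.
The state is a dict: "clock": time; "joints": joint angles; "qvel": joint speeds; "tau": joint torques, N m; "tcp_pos": TCP position; "orientation": TCP orientation; "contact_force": force on the tool from outside, world axes, zero at the start; "moment": the same for the moment, N m; "grip_width": finger opening in m.
Only numpy, scipy, OpenCV 4.12 (cv2) and the standard library are available. Lean on these libraries where they do the work, as an engineer would, in place of code of your own. Each camera call takes 0.05 s, during which the arm holds its last target.

## Working session

There is one attempt and no reset: what is moved stays moved. The work goes in short steps, Python scripts to look and compute and a tool call to move; the robot and the scene stay as the last step left them, time stands still between calls to the robot, and variables do not carry over. Pictures are saved under pics/ and viewed, and the job is handed in when it is done.

Besides the shell and the picture viewer there is one more tool, called as a command line: name --argument value ..., lists and objects as JSON in quotes. drive_tool: Moves the arm, as the interface text tells. Its arguments: {"type":"object","properties":{"commands":{"type":"array"},"force":{"type":"number"}},"required":["commands"]}

```bash
mkdir -p pics
python3 - <<'E'
from bench import monitor, viewer
import cv2,numpy as np
o=monitor.get_obs()
for k,v in o.items(): print(k,np.round(v,4))
for n in("scene","top"):
    c=viewer.calibration(n); print(n,c)
    f=viewer.grab_frame(n); np.save(f'pics/{n}0.npy',f); cv2.imwrite(f'pics/{n}0.png',f[:,:,::-1])
E
```

```text
clock 0.0
joints [-1.3021  0.4778  0.0223  1.5565 -0.0115  1.1093 -0.0831]
qvel [ 0.0013 -0.0004  0.0004  0.0003  0.0012 -0.0017 -0.001 ]
tau [-1.00000e-04 -5.96435e+01  1.60790e+00 -2.81192e+01  1.25000e-02
  9.20000e-03  0.00000e+00]
tcp_pos [0.2481 0.6271 0.2303]
orientation [-5.8820e-01 -3.0858e+00  3.0000e-03]
contact_force [-0.2007  0.3111 -0.6329]
moment [ 0.0242  0.0298 -0.0109]
grip_width 0.0856
scene {'K': array([[419.67696591,   0.        , 325.94272204],
       [  0.        , 419.67696591, 197.12561922],
       [  0.        ,   0.        ,   1.        ]]), 'k1': -0.08400293077062478, 'R': array([[ 0.56462668,  0.82527347,  0.01097311],
       [ 0.6195722 , -0.41503364, -0.66624122],
       [-0.545277  ,  0.38297621, -0.74565557]]), 't': array([-0.30403668, -0.26537876,  1.62278997])}
top {'K': array([[459.93484604,   0.        , 325.22946007],
       [  0.        , 459.93484604, 192.69276274],
       [  0.        ,   0.        ,   1.        ]]), 'k1': -0.08981556987319761, 'R': array([[-0.02068175, -0.99977133, -0.00543569],
       [-0.98022844,  0.021347  , -0.19671428],
       [ 0.19678534,  0.00125982, -0.98044579]]), 't': array([-0.01497191,  0.61376046,  1.64725685])}
```

View pics/scene0.png

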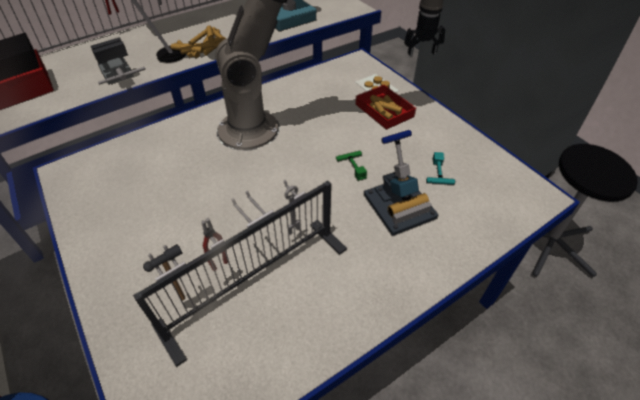

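View pics/top0.png

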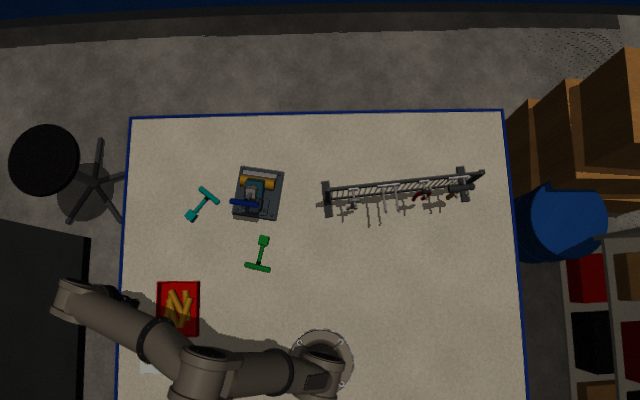

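The scene view shows the blue crossbar at about (397,137) above the clamp head, with a green look-alike at (352,162) and a turquoise one at (440,168). The rack runs from (140,300) to (330,190), with prongs at about (245,205). I'll enlarge these areas.

```bash
cat > h.py <<'E'
import numpy as np, cv2
from scipy.spatial.transform import Rotation as Ro
from bench import monitor, viewer
C={n:viewer.calibration(n) for n in("scene","top")}
def ray(n,u,v):
    c=C[n];K=c['K'];k=c['k1']
    p=cv2.undistortPoints(np.array([[[u,v]]],float),K,np.array([k,0,0,0,0.]))[0,0]
    R=np.array(c['R']);return -R.T@c['t'], R.T@np.array([p[0],p[1],1])
def onz(n,u,v,z):
    o,d=ray(n,u,v); return o+d*(z-o[2])/d[2]
def tri(us,ut):
    (a,d),(b,e)=ray('scene',*us),ray('top',*ut)
    s=np.linalg.lstsq(np.stack([d,-e],1),b-a,rcond=None)[0]
    p,q=a+d*s[0],b+e*s[1]; return (p+q)/2,np.linalg.norm(p-q)
def proj(n,X):
    c=C[n];X=np.atleast_2d(X).astype(float)
    return cv2.projectPoints(X,cv2.Rodrigues(np.array(c['R']))[0],np.array(c['t']),c['K'],np.array([c['k1'],0,0,0,0.]))[0][:,0]
def grab(n,tag):
    f=viewer.grab_frame(n); np.save(f'pics/{n}{tag}.npy',f); return f
def crop(f,x0,y0,x1,y1,s,name,bright=1.6):
    g=cv2.resize(f[y0:y1,x0:x1],None,fx=s,fy=s,interpolation=cv2.INTER_CUBIC)
    cv2.imwrite(f'pics/{name}.png',np.clip(g[:,:,::-1].astype(float)*bright,0,255).astype(np.uint8))
E
python3 - <<'E'
from h import *
s=np.load('pics/scene0.npy');t=np.load('pics/top0.npy')
a=s[120:240,340:460];b=t[155:275,180:300]
f=np.hstack([a,b]);crop(f,0,0,240,120,3.3,'c_fix')
crop(s,130,170,350,370,3,'c_rack')
crop(t,310,155,490,235,4.4,'c_rackt')
E
```

```text
(no output)
```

View pics/c_fix.png

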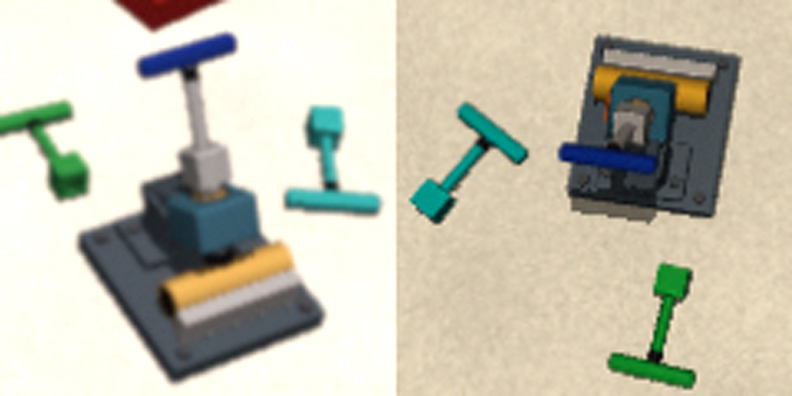

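View pics/c_rack.png

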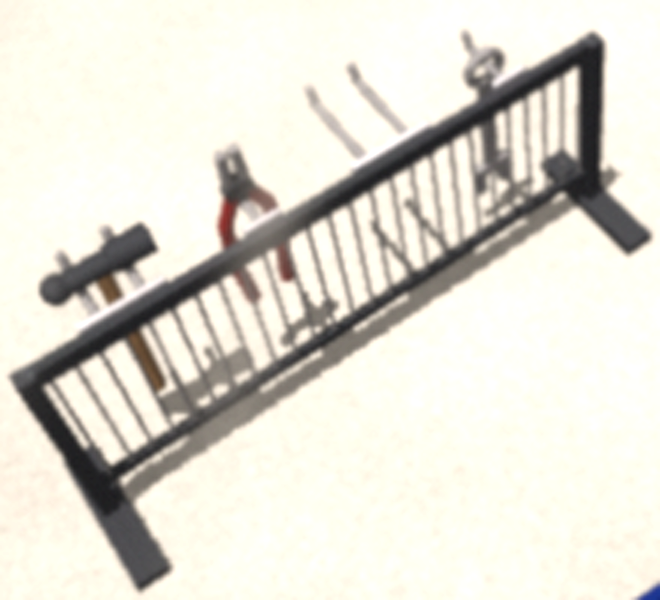

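View pics/c_rackt.png

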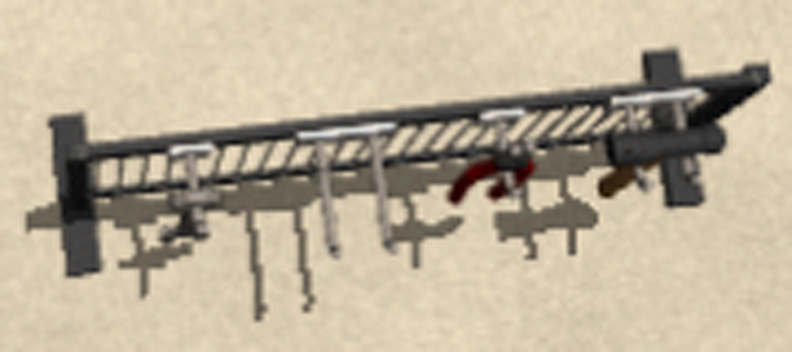

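Candidates for the key:
- **Blue T**, scene (397,137) and top (243,203): stands upright on the clamp head, so it fits the description.
- **Green T** (352,162) and **turquoise T** (440,168): both lie on the bench, so they are look-alikes.

The crops show the free two-pronged hook lies between the spanner and the pliers. I'll measure these next.

```bash
cat >> h.py <<'E'
def blue(f,box):
    h=cv2.cvtColor(f,cv2.COLOR_RGB2HSV)
    m=cv2.inRange(h,(112,120,30),(128,255,255)); z=np.zeros_like(m);x0,y0,x1,y1=box;z[y0:y1,x0:x1]=m[y0:y1,x0:x1]
    cs=cv2.findContours(z,cv2.RETR_EXTERNAL,cv2.CHAIN_APPROX_NONE)[0]
    c=max(cs,key=cv2.contourArea); ys,xs=np.nonzero(cv2.drawContours(np.zeros_like(m),[c],-1,255,-1))
    P=np.stack([xs,ys],1).astype(float);ct=P.mean(0);d=np.linalg.svd(P-ct,full_matrices=0)[2][0]
    q=(P-ct)@d; return ct,ct+d*(q.max()+.5),ct+d*(q.min()-.5),len(P)
E
python3 - <<'E'
from h import *
s=np.load('pics/scene0.npy');t=np.load('pics/top0.npy')
bs=blue(s,(370,120,420,155));bt=blue(t,(220,190,270,215));print(bs,bt)
print('mid',tri(bs[0],bt[0]))
L=lambda b:sorted([b[1],b[2]],key=lambda p:p[0])
ls=L(bs);lt=L(bt)
for i,j in((0,1),(1,0),(0,0),(1,1)): print(i,j,tri(ls[i],lt[j]))
# bed in top view: dark mask, approx polygon
# bed corners from crops: scene
sc=lambda x,y:(340+x/3.3,120+y/3.3); tc=lambda x,y:(180+(x-396)/3.3,155+y/3.3)
for p in (sc(80,240),sc(178,378),sc(323,315)): print('bed s',onz('scene',*p,0.022))
for p in (tc(598,36),tc(741,57),tc(714,216),tc(568,195)): print('bed t',onz('top',*p,0.022))
# prong tips & roots, rack ends
R=lambda x,y:(130+x/3,170+y/3);T=lambda x,y:(310+x/4.4,155+y/4.4)
print('tipL',tri(R(352,66),T(334,256)));print('tipR',tri(R(311,90),T(390,252)))
print('rail end +y',tri(R(595,38),T(60,152)));print('rail end -y',tri(R(15,378),T(768,68)))
E
```

```text
(array([396.2739726 , 136.40410959]), array([382.36541759, 140.63151939]), array([410.54299176, 132.06713919]), 146) (array([244.38271605, 202.61728395]), array([258.6956738 , 204.67406466]), array([229.42758015, 200.46822185]), 162)
mid (array([0.55073519, 0.24149915, 0.23393092]), np.float64(6.095226380469645e-05))
0 1 (array([0.54293239, 0.19382437, 0.23428543]), np.float64(0.0006484708560553904))
1 0 (array([0.55894462, 0.29165447, 0.23361719]), np.float64(0.0006502593499486786))
0 0 (array([0.53840902, 0.25708521, 0.21461752]), np.float64(0.08833892177918219))
1 1 (array([0.56502783, 0.22236726, 0.26306008]), np.float64(0.08377350750082917))
bed s [0.53297824 0.15566715 0.022     ]
bed s [0.71821528 0.12536538 0.022     ]
bed s [0.7392798 0.2897229 0.022    ]
bed t [0.73366309 0.29428967 0.022     ]
bed t [0.70447116 0.12658397 0.022     ]
bed t [0.51862109 0.15805135 0.022     ]
bed t [0.54622153 0.3260058  0.022     ]
tipL (array([ 0.50523449, -0.22746622,  0.23321462]), np.float64(0.0002930610032476375))
tipR (array([ 0.50798903, -0.26943842,  0.23078498]), np.float64(0.001357288925590166))
rail end +y (array([ 0.58953586, -0.026057  ,  0.22492919]), np.float64(0.00684546202357678))
rail end -y (array([ 0.64302626, -0.56960701,  0.23694938]), np.float64(0.00028823717499348834))
```

Run:
```python
from h import *
R=lambda x,y:(130+x/3,170+y/3);T=lambda x,y:(310+x/4.4,155+y/4.4)
print('rootL',tri(R(403,130),T(378*0+322,140)),'rootR',tri(R(357,155),T(376,136)))
for a in((322,140),(376,136),(332,240),(387,238)): print('top@.225',onz('top',*T(*a),.229))
th=np.deg2rad(-9.3);F=Ro.from_euler('z',th).as_matrix()
up=F@[-.5,0,np.sqrt(.75)];kx=F@[np.sqrt(.75),0,.5];ky=F@[0,1,0]
o=monitor.get_obs();M=Ro.from_rotvec(o['orientation']).as_matrix();print('tool now\n',M.round(3))
grip=np.array([.5508,.242,.2355]);print('base along axis ->z=.045 pt',grip-up*.222)
t=np.load('pics/top0.npy');h=cv2.cvtColor(t,cv2.COLOR_RGB2HSV)
m=cv2.inRange(h,(12,140,90),(30,255,255));m[:160]=0;m[200:]=0;m[:,:230]=0;m[:,290:]=0
ys,xs=np.nonzero(m);print(xs.min(),xs.max(),onz('top',xs.min(),ys[xs.argmin()],.058),onz('top',xs.max()+1,ys[xs.argmax()],.058))
for s in(1,-1):
    D=np.stack([np.cross(s*kx,-up),s*kx,-up],1)
    rv=Ro.from_matrix(M.T@D).as_rotvec(degrees=True);print(s,'D rotvec tool deg',rv,'euler zxy',Ro.from_matrix(M.T@D).as_euler('ZXY',degrees=True))
    print('TCP',grip-up*.019,'shift tool',M.T@(grip-up*.019-o['tcp_pos']))
```

```text
rootL (array([ 0.5937793 , -0.22396268,  0.23332189]), np.float64(0.003621253481162923)) rootR (array([ 0.5958282 , -0.26654778,  0.23228128]), np.float64(0.005992417640077013))
top@.225 [ 0.59542148 -0.22285723  0.229     ]
top@.225 [ 0.59765015 -0.26427397  0.229     ]
top@.225 [ 0.51816347 -0.22692927  0.229     ]
top@.225 [ 0.51875325 -0.26863102  0.229     ]
tool now
 [[-0.93   0.368 -0.   ]
 [ 0.368  0.93  -0.002]
 [-0.    -0.002 -1.   ]]
base along axis ->z=.045 pt [0.66034098 0.22406198 0.04324236]
240 273 [0.68107442 0.2913383  0.058     ] [0.66658115 0.16296953 0.058     ]
1 D rotvec tool deg [-25.28930552 -20.24722037  75.83965799] euler zxy [ 77.76964212 -30.01277509   0.10895716]
TCP [0.56017513 0.24046476 0.21904552] shift tool [-0.43238081 -0.24476324  0.01183613]
-1 D rotvec tool deg [ 21.44069556 -26.7799871  -99.63525181] euler zxy [-102.23035788   30.01277509   -0.10895716]
TCP [0.56017513 0.24046476 0.21904552] shift tool [-0.43238081 -0.24476324  0.01183613]
```

```bash
cat >> h.py <<'E'
from scipy.spatial.transform import Slerp
th=np.deg2rad(-9.3);F=Ro.from_euler('z',th).as_matrix()
up=F@[-.5,0,np.sqrt(.75)];kx=F@[np.sqrt(.75),0,.5];ky=F@[0,1,0]
D0=np.stack([np.cross(-kx,-up),-kx,-up],1)
grip=np.array([.5508,.242,.237])
def pose():
    o=monitor.get_obs();return np.array(o['tcp_pos']),Ro.from_rotvec(o['orientation']).as_matrix(),o
def plan(p1,M1,N,full=None,p=None,M=None):
    """print rows from measured pose to p1,M1; full: turn vector deg (tool) overriding the shortest way"""
    if p is None: p,M,o=pose()
    rv=Ro.from_matrix(M.T@M1).as_rotvec() if full is None else np.deg2rad(full)
    st=Ro.from_rotvec(rv/N); 
    for i in range(N):
        q=p+(p1-p)/(N-i); l=M.T@(q-p); print('lin',l.round(4).tolist(),'dr',np.rad2deg(rv/N).round(2).tolist()); p=q;M=M@st.as_matrix()
def stat():
    p,M,o=pose();print('t',o['clock'],'p',p.round(4),'j',np.round(o['joints'],3),'F',np.round(o['contact_force'],1),'m',np.round(o['moment'],2),'w',round(o['grip_width'],4));return p,M,o
E
python3 - <<'E'
from h import *
pre=grip-up*.019+up*.10
print(pre)
plan(pre,D0,12)
E
```

```text
[0.51083234 0.24854495 0.30714806]
lin [-0.032, -0.0213, -0.0064] dr [1.79, -2.23, -8.3]
lin [-0.0287, -0.0259, -0.0044] dr [1.79, -2.23, -8.3]
lin [-0.0248, -0.0299, -0.0025] dr [1.79, -2.23, -8.3]
lin [-0.0203, -0.0332, -0.0007] dr [1.79, -2.23, -8.3]
lin [-0.0153, -0.0358, 0.0011] dr [1.79, -2.23, -8.3]
lin [-0.0099, -0.0375, 0.0028] dr [1.79, -2.23, -8.3]
lin [-0.0042, -0.0385, 0.0042] dr [1.79, -2.23, -8.3]
lin [0.0015, -0.0385, 0.0055] dr [1.79, -2.23, -8.3]
lin [0.0073, -0.0377, 0.0065] dr [1.79, -2.23, -8.3]
lin [0.0129, -0.036, 0.0073] dr [1.79, -2.23, -8.3]
lin [0.0182, -0.0335, 0.0077] dr [1.79, -2.23, -8.3]
lin [0.0232, -0.0303, 0.0079] dr [1.79, -2.23, -8.3]
```

drive_tool --commands '[{"linear":[-0.032,-0.021,-0.007],"dr":[1.8,-2.2,-8.3],"jaw":0},{"linear":[-0.029,-0.026,-0.005],"dr":[1.8,-2.2,-8.3],"jaw":0},{"linear":[-0.025,-0.03,-0.003],"dr":[1.8,-2.2,-8.3],"jaw":0},{"linear":[-0.02,-0.033,-0.001],"dr":[1.8,-2.2,-8.3],"jaw":0},{"linear":[-0.015,-0.036,0.001],"dr":[1.8,-2.2,-8.3],"jaw":0},{"linear":[-0.01,-0.0375,0.003],"dr":[1.8,-2.2,-8.3],"jaw":0}]'

```text
clock: 0.85
tcp_pos: [0.3829, 0.4345, 0.2689]
orientation: [-0.773, 2.834, -0.346]
contact_force: [-0.1, -0.0, 0.2]
grip_width: 0.0855
```

Run:
```python
from h import *
stat()
plan(grip+up*.081,D0,8)
```

```text
t 0.85 p [0.3829 0.4345 0.2689] j [-1.099  0.299 -0.028  1.764  0.329  1.159  0.832] F [-0.1 -0.   0.2] m [ 0.16  0.25 -0.01] w 0.0855
lin [-0.0021, -0.0284, 0.0033] dr [1.31, -1.69, -5.98]
lin [0.001, -0.0283, 0.0039] dr [1.31, -1.69, -5.98]
lin [0.0041, -0.028, 0.0045] dr [1.31, -1.69, -5.98]
lin [0.0071, -0.0273, 0.005] dr [1.31, -1.69, -5.98]
lin [0.01, -0.0263, 0.0053] dr [1.31, -1.69, -5.98]
lin [0.0129, -0.0249, 0.0056] dr [1.31, -1.69, -5.98]
lin [0.0156, -0.0233, 0.0057] dr [1.31, -1.69, -5.98]
lin [0.0181, -0.0214, 0.0057] dr [1.31, -1.69, -5.98]
```

drive_tool --commands '[{"linear":[-0.002,-0.0285,0.003],"dr":[1.3,-1.7,-6],"jaw":0},{"linear":[0.001,-0.0285,0.004],"dr":[1.3,-1.7,-6],"jaw":0},{"linear":[0.004,-0.028,0.0045],"dr":[1.3,-1.7,-6],"jaw":0},{"linear":[0.007,-0.027,0.005],"dr":[1.3,-1.7,-6],"jaw":0},{"linear":[0.01,-0.026,0.005],"dr":[1.3,-1.7,-6],"jaw":0},{"linear":[0.013,-0.025,0.0055],"dr":[1.3,-1.7,-6],"jaw":0},{"linear":[0.0155,-0.023,0.0055],"dr":[1.3,-1.7,-6],"jaw":0},{"linear":[0.018,-0.021,0.0055],"dr":[1.3,-1.7,-6],"jaw":0}]'

```text
clock: 1.85
tcp_pos: [0.5149, 0.2425, 0.3072]
orientation: [-1.817, 2.062, -0.568]
contact_force: [0.1, 0.2, -0.7]
grip_width: 0.0857
```

Run:
```python
from h import *
stat()
plan(grip+up*.081,D0,2)
```

```text
t 1.85 p [0.5149 0.2425 0.3072] j [-0.825  0.054  0.037  2.046  0.594  0.806  1.86 ] F [ 0.1  0.2 -0.7] m [ 0.08  0.48 -0.03] w 0.0857
lin [-0.0027, 0.0021, -0.0012] dr [-0.08, 0.14, 1.0]
lin [-0.0027, 0.0021, -0.0012] dr [-0.08, 0.14, 1.0]
```

drive_tool --commands '[{"linear":[-0.003,0.002,-0.001],"dr":[0,0,1],"jaw":0},{"linear":[-0.0025,0.002,0.0],"dr":[0,0,1],"jaw":0},{"linear":[0,0,0],"dr":[0,0,0],"jaw":0}]'

```text
clock: 2.22
tcp_pos: [0.5114, 0.2469, 0.3054]
orientation: [-1.773, 2.095, -0.559]
contact_force: [-0.5, 0.6, -0.0]
grip_width: 0.0853
```

Run:
```python
from h import *
stat()
plan(grip-up*.019,D0,4)
s=grab('scene',1);t=grab('top',1)
crop(np.hstack([s[60:210,330:470],t[135:285,170:310]]),0,0,280,150,2.8,'c1')
```

```text
t 2.225 p [0.5114 0.2469 0.3054] j [-0.834  0.057  0.033  2.047  0.598  0.812  1.804] F [-0.5  0.6 -0. ] m [ 0.06  0.55 -0.01] w 0.0853
lin [-0.0003, -0.0, 0.0245] dr [-0.02, 0.04, -0.07]
lin [-0.0003, -0.0, 0.0245] dr [-0.02, 0.04, -0.07]
lin [-0.0004, -0.0, 0.0245] dr [-0.02, 0.04, -0.07]
lin [-0.0004, -0.0, 0.0245] dr [-0.02, 0.04, -0.07]
```

View pics/c1.png

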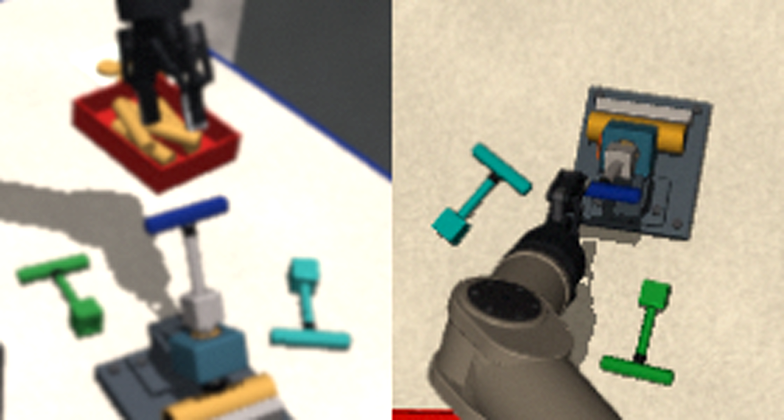

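Run:
```python
from h import *
p,M,o=pose();print(M.round(3));
for q in(p,p-M[:,2]*.1,grip):
  for n,x0,y0,ox in(('scene',330,60,0),('top',170,135,140)):
    u=proj(n,q)[0];print(n,u.round(1),'crop',((u[0]-x0+ox)*2.8).round(),((u[1]-y0)*2.8).round())
s=np.load('pics/scene0.npy');t=np.load('pics/top0.npy')
p0=np.array([.2481,.6271,.2303])
for n in('scene','top'): print(n,proj(n,p0)[0], proj(n,[0,0,0])[0], [proj(n,[0.1,0,.2])[0]])
```

```text
[[-0.164 -0.853  0.495]
 [-0.986  0.144 -0.078]
 [-0.005 -0.502 -0.865]]
scene [392.1 109.4] crop 174.0 138.0
top [238.5 210.9] crop 584.0 212.0
scene [386.5  74.8] crop 158.0 41.0
top [230.1 222.9] crop 560.0 246.0
scene [396.6 135.6] crop 186.0 212.0
top [244.1 202.4] crop 599.0 189.0
scene [420.65002381  57.40216913] [247.72292059 128.85137718] [array([253.90246   ,  98.28366073])]
top [127.03377431 296.22140386] [321.10126932 361.92435298] [array([319.61454802, 340.25615897])]
```

Run:
```python
from h import *
p,M,o=pose()
for s in(1,-1):
  for dz in(-.013,-.06):
    q=p+s*.047*M[:,1]+dz*M[:,2]
    for n,x0,y0,ox in(('scene',330,60,0),('top',170,135,140)):
      u=proj(n,q)[0];print(s,dz,n,'crop',((u[0]-x0+ox)*2.8).round(),((u[1]-y0)*2.8).round(),q.round(3))
s=np.load('pics/scene1.npy');t=np.load('pics/top1.npy')
g=np.hstack([s[80:150,350:430],t[170:240,200:280]]);
for c,X in((0,(350,80)),(80,(200,170))):
  for q in (p,grip):
    u=proj('scene' if c==0 else 'top',q)[0]-X;cv2.circle(g,(int(round(u[0]))+c,int(round(u[1]))),1,(255,0,0),-1)
crop(g,0,0,160,70,5,'c1b',2)
```

```text
1 -0.013 scene crop 150.0 123.0 [0.465 0.255 0.293]
1 -0.013 top crop 579.0 255.0 [0.465 0.255 0.293]
1 -0.06 scene crop 142.0 80.0 [0.442 0.258 0.334]
1 -0.06 top crop 568.0 271.0 [0.442 0.258 0.334]
-1 -0.013 scene crop 196.0 129.0 [0.545 0.241 0.34 ]
-1 -0.013 top crop 584.0 177.0 [0.545 0.241 0.34 ]
-1 -0.06 scene crop 188.0 82.0 [0.522 0.245 0.381]
-1 -0.06 top crop 573.0 192.0 [0.522 0.245 0.381]
```

View pics/c1b.png

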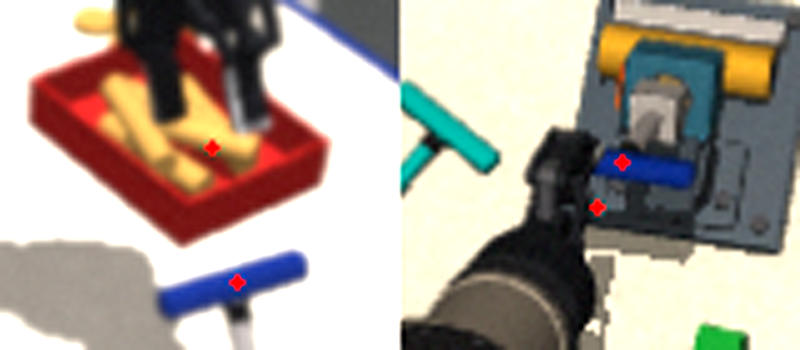

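The scene view matches the predicted fingertips within 1 px, and in the top view the right finger edge matches to about 1 px. I'll descend partway and check again.

drive_tool --commands '[{"linear":[0,0,0.025],"dr":[0,0,0],"jaw":0},{"linear":[-0.001,0,0.025],"dr":[0,0,0],"jaw":0},{"linear":[0,0,0.025],"dr":[0,0,0],"jaw":0.2}]'

```text
clock: 2.7
tcp_pos: [0.5498, 0.2457, 0.2411]
orientation: [-1.773, 2.088, -0.556]
contact_force: [0.7, -0.6, 0.3]
grip_width: 0.0698
```

Run:
```python
from h import *
p,M,o=stat()
plan(grip-up*.019,D0,2)
s=grab('scene',2);t=grab('top',2)
g=np.hstack([s[80:150,350:430],t[170:240,200:280]]).copy()
for c,X in((0,(350,80)),(80,(200,170))):
  for q in (p,grip):
    u=proj('scene' if c==0 else 'top',q)[0]-X;cv2.circle(g,(int(round(u[0]))+c,int(round(u[1]))),1,(255,0,0),-1)
crop(g,0,0,160,70,5,'c2',2)
```

```text
t 2.7 p [0.5498 0.2457 0.2411] j [-0.803  0.182  0.071  2.068  0.672  0.65   1.749] F [ 0.7 -0.6  0.3] m [0.09 0.49 0.01] w 0.0698
lin [0.0019, 0.0004, 0.0116] dr [-0.12, 0.25, -0.07]
lin [0.0018, 0.0004, 0.0116] dr [-0.12, 0.25, -0.07]
```

View pics/c2.png

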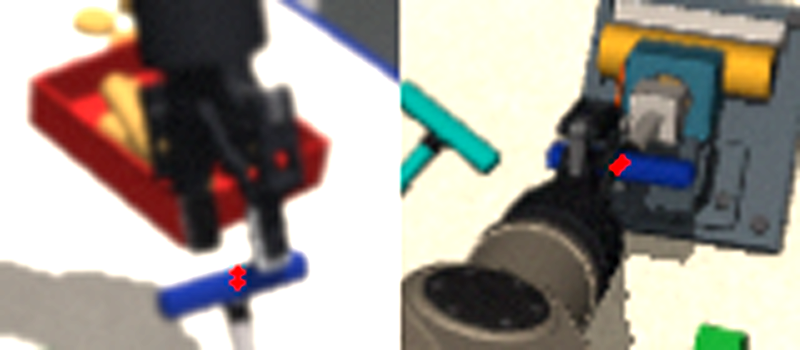

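drive_tool --commands '[{"linear":[0.002,0.0005,0.0115],"dr":[-0.1,0.25,0],"jaw":0.3},{"linear":[0.002,0.0005,0.0115],"dr":[-0.1,0.25,0],"jaw":0.4},{"linear":[0,0,0],"dr":[0,0,0],"jaw":0.5}]' --force 40

```text
clock: 3.18
tcp_pos: [0.5594, 0.2393, 0.2189]
orientation: [-1.778, 2.099, -0.563]
contact_force: [-0.0, -0.4, -0.3]
grip_width: 0.0428
```

Run:
```python
from h import *
p,M,o=stat()
plan(grip-up*.019,D0,1)
s=grab('scene',3);t=grab('top',3)
g=np.hstack([s[80:150,350:430],t[170:240,200:280]]).copy()
crop(g,0,0,160,70,5,'c3',2)
```

```text
t 3.175 p [0.5594 0.2393 0.2189] j [-0.793  0.224  0.085  2.073  0.694  0.613  1.732] F [-0.  -0.4 -0.3] m [ 0.07  0.57 -0.02] w 0.0428
lin [-0.0012, -0.0013, -0.0012] dr [0.08, -0.19, -0.09]
```

View pics/c3.png

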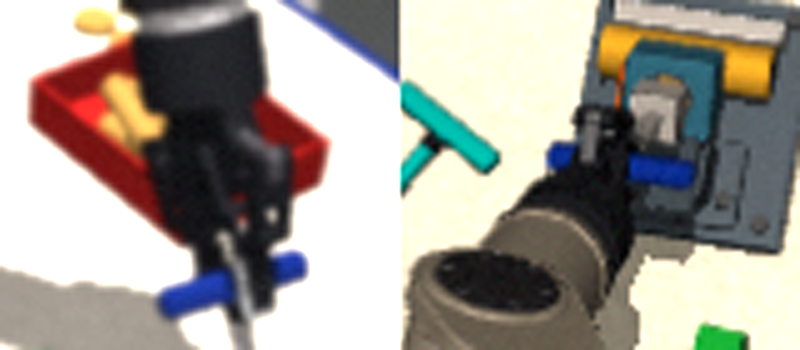

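drive_tool --commands '[{"linear":[-0.001,-0.001,-0.001],"dr":[0,-0.2,0],"jaw":0.6},{"linear":[0,0,0],"dr":[0,0,0],"jaw":0.8},{"linear":[0,0,0],"dr":[0,0,0],"jaw":1},{"linear":[0,0,0],"dr":[0,0,0],"jaw":1}]' --force 60

```text
clock: 3.78
tcp_pos: [0.5605, 0.2412, 0.2225]
orientation: [-1.776, 2.093, -0.558]
contact_force: [1.6, 0.1, -3.1]
grip_width: 0.0175
```

Run:
```python
from h import *
p,M,o=stat();np.savez('grasp.npz',p=p,M=M)
plan(grip-up*.019,D0,1)
```

```text
t 3.775 p [0.5605 0.2412 0.2225] j [-0.792  0.22   0.083  2.07   0.69   0.612  1.738] F [ 1.6  0.1 -3.1] m [0.08 0.34 0.05] w 0.0175
lin [0.0008, 0.0012, 0.0016] dr [-0.06, 0.2, -0.14]
```

drive_tool --commands '[{"linear":[0,0,0.0002],"dr":[0,0,8],"jaw":1},{"linear":[0,0,0.0002],"dr":[0,0,8],"jaw":1},{"linear":[0,0,0.0002],"dr":[0,0,8],"jaw":1},{"linear":[0,0,0.0002],"dr":[0,0,8],"jaw":1}]' --force 60

```text
clock: 4.28
tcp_pos: [0.5627, 0.2411, 0.223]
orientation: [-1.08, 2.443, -0.389]
contact_force: [2.3, -0.9, -0.6]
grip_width: 0.0166
```

```bash
cat >> h.py <<'E'
def chk(tag=None):
    g=np.load('grasp.npz');p,M,o=stat();rv=Ro.from_matrix(g['M'].T@M).as_rotvec(degrees=True)
    a=-g['M'][:,2];d=p-g['p'];print('turn',rv.round(2),'off axis (key x,y,up) mm',(1000*np.array([d@-g['M'][:,1],d@-g['M'][:,0],d@a])).round(2))
    F_=np.array(o['contact_force']);print('F tool',(M.T@F_).round(1),'m tool',(M.T@np.array(o['moment'])).round(2))
    if tag:
        s=grab('scene',tag);t=grab('top',tag)
        crop(np.hstack([s[110:210,350:450],t[150:250,200:300]]),0,0,200,100,4,'c'+tag,2)
E
python3 - <<'E'
from h import *
chk('4')
E
```

```text
t 4.275 p [0.5627 0.2411 0.223 ] j [-0.86   0.221  0.164  2.073  0.668  0.597  1.184] F [ 2.3 -0.9 -0.6] m [-0.15 -0.09  0.12] w 0.0166
turn [ 0.15 -0.11 32.93] off axis (key x,y,up) mm [ 2.12  0.25 -0.64]
F tool [-0.5 -1.8  1.7] m tool [ 0.13 -0.02 -0.17]
```

View pics/c4.png

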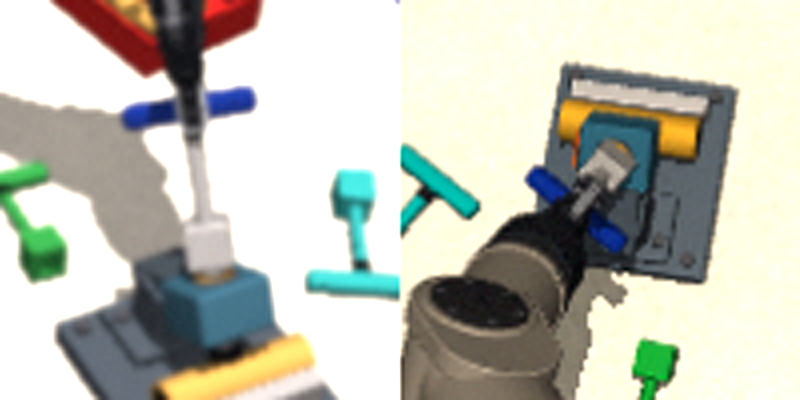

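```bash
cat >> h.py <<'E'
def nxt(N,deg):
    g=np.load('grasp.npz');p,M,o=pose();ang=np.deg2rad(Ro.from_matrix(g['M'].T@M).as_rotvec()@[0,0,1]*57.29578)
    ang=ang%(2*np.pi);a=-g['M'][:,2];print('ang rad',ang)
    tg=g['p']-a*.00127*(ang+np.deg2rad(N*deg)); plan(tg,None,N,full=np.array([0,0,N*deg]))
E
python3 - <<'E'
from h import *
nxt(4,9)
E
```

```text
ang rad 0.5712793543306771
lin [0.0003, 0.0004, 0.0002] dr [0.0, 0.0, 9.0]
lin [0.0004, 0.0003, 0.0002] dr [0.0, 0.0, 9.0]
lin [0.0004, 0.0003, 0.0002] dr [0.0, 0.0, 9.0]
lin [0.0005, 0.0002, 0.0002] dr [0.0, 0.0, 9.0]
```

drive_tool --commands '[{"linear":[0.0003,0.0004,0.0002],"dr":[0,0,9],"jaw":1},{"linear":[0.0004,0.0003,0.0002],"dr":[0,0,9],"jaw":1},{"linear":[0.0004,0.0003,0.0002],"dr":[0,0,9],"jaw":1},{"linear":[0.0005,0.0002,0.0002],"dr":[0,0,9],"jaw":1}]'

```text
clock: 4.88
tcp_pos: [0.564, 0.2399, 0.2231]
orientation: [-0.264, 2.608, -0.18]
contact_force: [4.3, -1.0, -0.7]
grip_width: 0.017
```

Run:
```python
from h import *
chk('5');nxt(2,8)
```

```text
t 4.875 p [0.564  0.2399 0.2231] j [-0.942  0.223  0.26   2.079  0.645  0.578  0.576] F [ 4.3 -1.  -0.7] m [-0.25 -0.44  0.06] w 0.017
turn [ 0.34 -0.28 69.04] off axis (key x,y,up) mm [ 3.38 -0.76 -1.34]
F tool [-3.1 -1.5  2.8] m tool [ 0.28 -0.4  -0.14]
ang rad 1.2017505912556221
lin [0.0013, 0.0009, 0.0002] dr [0.0, 0.0, 8.0]
lin [0.0014, 0.0008, 0.0002] dr [0.0, 0.0, 8.0]
```

View pics/c5.png

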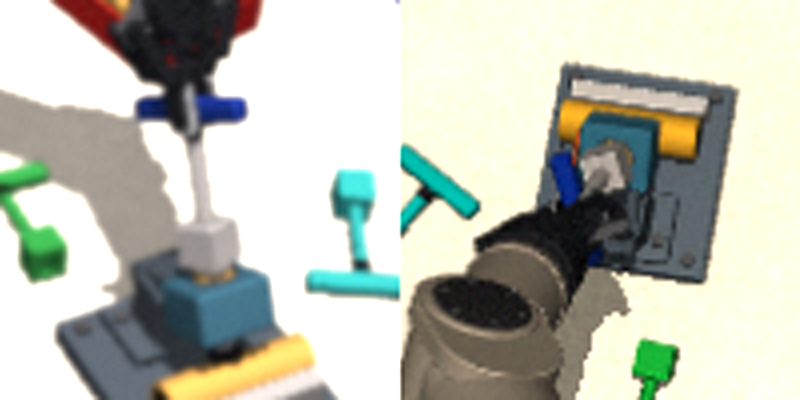

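drive_tool --commands '[{"linear":[0.0013,0.0009,0.0002],"dr":[0,0,8],"jaw":1},{"linear":[0.0014,0.0008,0.0002],"dr":[0,0,8],"jaw":1}]'

```text
clock: 5.22
tcp_pos: [0.5636, 0.2396, 0.2225]
orientation: [0.093, 2.608, -0.087]
contact_force: [6.9, -2.8, 1.1]
grip_width: 0.0167
```

Run:
```python
from h import *
chk('6');nxt(2,8)
```

```text
t 5.225 p [0.5636 0.2396 0.2225] j [-0.983  0.225  0.305  2.084  0.638  0.571  0.307] F [ 6.9 -2.8  1.1] m [-0.7  -1.17 -0.1 ] w 0.0167
turn [ 0.52 -0.39 84.66] off axis (key x,y,up) mm [ 2.85 -1.12 -1.68]
F tool [-6.6 -2.3  2.7] m tool [ 0.6  -1.22 -0.17]
ang rad 1.4764877518800221
lin [0.0013, 0.0007, 0.0002] dr [0.0, 0.0, 8.0]
lin [0.0014, 0.0005, 0.0002] dr [0.0, 0.0, 8.0]
```

View pics/c6.png

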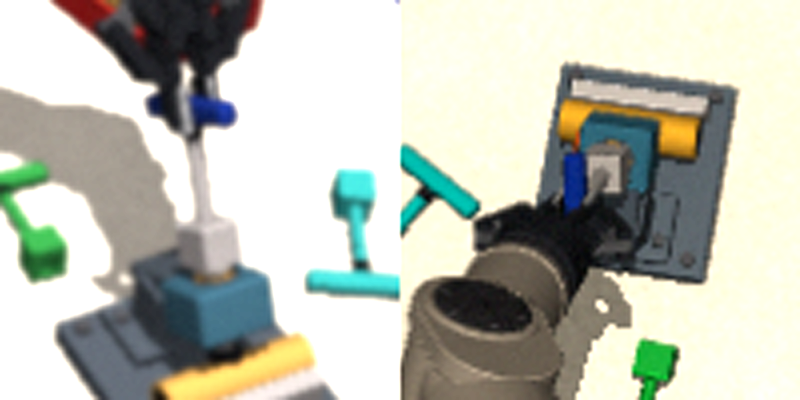

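```bash
cat >> h.py <<'E'
def nxt(N,deg,d=.0035):
    g=np.load('grasp.npz');p,M,o=pose();a=-g['M'][:,2]
    x,y=(g['M'].T@M)[0,0],(g['M'].T@M)[1,0];ang=np.arctan2(y,x)%(2*np.pi);print('ang rad',ang)
    for i in range(N):
        an=ang+np.deg2rad(deg*(i+1))
        tg=g['p']-a*.00127*an+d*(np.sin(an)*-g['M'][:,1]+(np.cos(an)-1)*-g['M'][:,0]); 
        q=p+(tg-p)/max(1,N-i); print('lin',(M.T@(q-p)).round(4).tolist(),'dr',[0,0,deg]);p=q;M=M@Ro.from_euler('z',deg,degrees=True).as_matrix()
E
python3 - <<'E'
from h import *
nxt(2,8)
E
```

```text
ang rad 1.476490921151633
lin [-0.0002, -0.0012, 0.0002] dr [0, 0, 8]
lin [-0.0004, -0.0017, 0.0004] dr [0, 0, 8]
```

```bash
cat >> h.py <<'E'
def nxt(N,deg,e=(-.0011,.0029)):
    g=np.load('grasp.npz');p,M,o=pose();a=-g['M'][:,2];KX,KY=-g['M'][:,1],-g['M'][:,0]
    x,y=(g['M'].T@M)[0,0],(g['M'].T@M)[1,0];ang=np.arctan2(y,x)%(2*np.pi);print('ang rad',ang)
    for i in range(N):
        an=ang+np.deg2rad(deg*(i+1));c,s=np.cos(an),np.sin(an)
        tg=g['p']-a*.00127*an+((c-1)*e[0]+s*e[1])*KX+(-s*e[0]+(c-1)*e[1])*KY
        q=p+(tg-p)/max(1,N-i); print('lin',(M.T@(q-p)).round(4).tolist(),'dr',[0,0,deg]);p=q;M=M@Ro.from_euler('z',deg,degrees=True).as_matrix()
E
python3 - <<'E'
from h import *
nxt(2,9)
E
```

```text
ang rad 1.476490921151633
lin [-0.0006, -0.0004, 0.0002] dr [0, 0, 9]
lin [-0.0008, -0.0008, 0.0004] dr [0, 0, 9]
```

drive_tool --commands '[{"linear":[-0.0006,-0.0004,0.0002],"dr":[0,0,9],"jaw":1},{"linear":[-0.0008,-0.0008,0.0004],"dr":[0,0,9],"jaw":1}]'

```text
clock: 5.58
tcp_pos: [0.5654, 0.2378, 0.2233]
orientation: [0.493, 2.559, 0.023]
contact_force: [-2.2, -0.3, 3.4]
grip_width: 0.0168
```

Run:
```python
from h import *
chk('7');nxt(2,9)
```

```text
t 5.575 p [0.5654 0.2378 0.2233] j [-1.021  0.226  0.356  2.085  0.618  0.561  0.02 ] F [-2.2 -0.3  3.4] m [-0.2   0.58  0.13] w 0.0168
turn [  0.51  -0.52 102.38] off axis (key x,y,up) mm [ 5.01 -2.54 -2.  ]
F tool [-0.  -0.7 -4.1] m tool [ 0.3   0.49 -0.26]
ang rad 1.7844745878394979
lin [0.0002, -0.0003, 0.0002] dr [0, 0, 9]
lin [0.0001, -0.0008, 0.0004] dr [0, 0, 9]
```

View pics/c7.png

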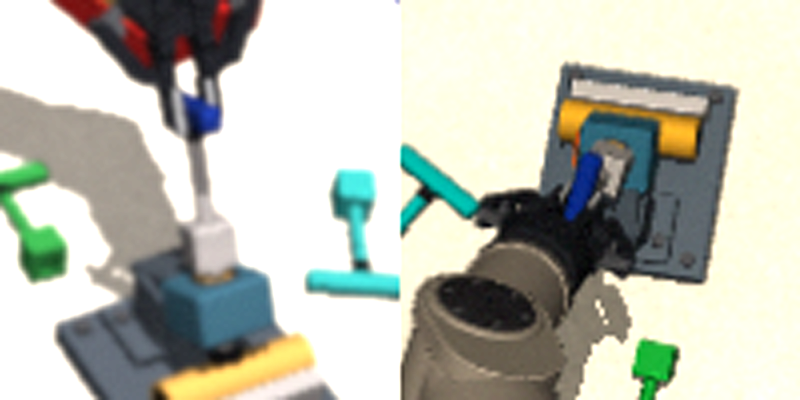

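drive_tool --commands '[{"linear":[0.0002,-0.0003,0.0002],"dr":[0,0,9],"jaw":1},{"linear":[0.0001,-0.0008,0.0004],"dr":[0,0,9],"jaw":1}]'

```text
clock: 5.92
tcp_pos: [0.5649, 0.237, 0.2229]
orientation: [0.876, 2.46, 0.131]
contact_force: [-2.0, -1.5, 6.4]
grip_width: 0.0166
```

Run:
```python
from h import *
chk('8');nxt(2,9)
```

```text
t 5.925 p [0.5649 0.237  0.2229] j [-1.066  0.228  0.409  2.09   0.6    0.551 -0.268] F [-2.  -1.5  6.4] m [-0.54 -0.02  0.11] w 0.0166
turn [  0.46  -0.64 119.8 ] off axis (key x,y,up) mm [ 4.51 -3.41 -2.12]
F tool [-2.4 -0.6 -6.4] m tool [ 0.29 -0.29 -0.36]
ang rad 2.0898643575775617
lin [0.0001, -0.0003, 0.0004] dr [0, 0, 9]
lin [-0.0001, -0.0007, 0.0006] dr [0, 0, 9]
```

View pics/c8.png

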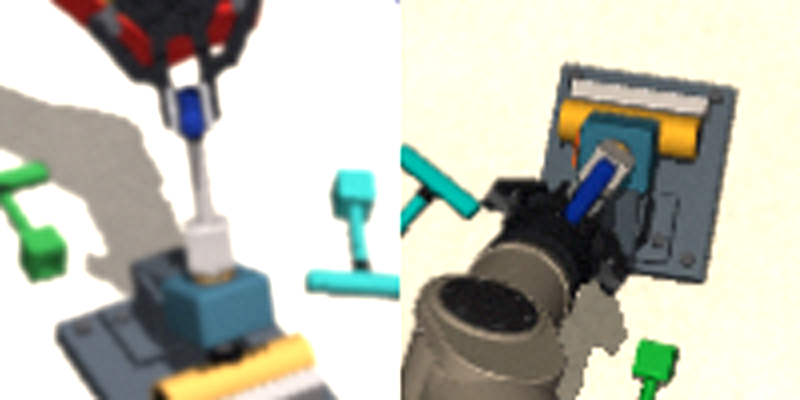

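drive_tool --commands '[{"linear":[0.0001,-0.0003,0.0002],"dr":[0,0,9],"jaw":1},{"linear":[-0.0001,-0.0006,0.0002],"dr":[0,0,9],"jaw":1}]'

```text
clock: 6.28
tcp_pos: [0.5646, 0.236, 0.2228]
orientation: [1.247, 2.31, 0.238]
contact_force: [0.9, -0.8, 3.5]
grip_width: 0.0169
```

Run:
```python
from h import *
chk('9');nxt(2,9)
```

```text
t 6.275 p [0.5646 0.236  0.2228] j [-1.113  0.231  0.466  2.095  0.58   0.542 -0.554] F [ 0.9 -0.8  3.5] m [-0.56  0.03  0.06] w 0.0169
turn [  0.43  -0.76 137.32] off axis (key x,y,up) mm [ 4.29 -4.5  -2.2 ]
F tool [-2.3  1.5 -2.5] m tool [ 0.26 -0.37 -0.33]
ang rad 2.394861217519859
lin [0.0001, -0.0003, 0.0005] dr [0, 0, 9]
lin [-0.0001, -0.0008, 0.0007] dr [0, 0, 9]
```

View pics/c9.png

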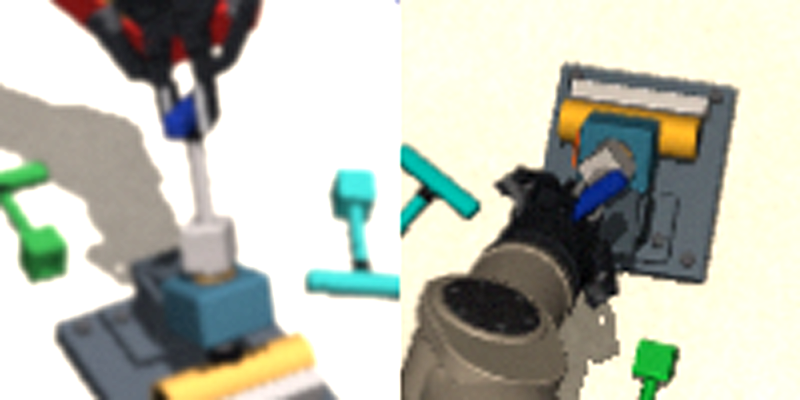

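drive_tool --commands '[{"linear":[0.0001,-0.0003,0.0003],"dr":[0,0,8],"jaw":1},{"linear":[-0.0001,-0.0006,0.0003],"dr":[0,0,8],"jaw":1}]'

```text
clock: 6.62
tcp_pos: [0.5641, 0.2355, 0.2224]
orientation: [1.555, 2.138, 0.328]
contact_force: [-2.2, -1.7, 7.7]
grip_width: 0.0173
```

Run:
```python
from h import *
chk('10');nxt(2,8)
```

```text
t 6.625 p [0.5641 0.2355 0.2224] j [-1.157  0.235  0.517  2.099  0.559  0.532 -0.802] F [-2.2 -1.7  7.7] m [-0.69  0.14 -0.02] w 0.0173
turn [  0.38  -0.88 152.62] off axis (key x,y,up) mm [ 3.83 -5.11 -2.3 ]
F tool [-2.9  1.1 -7.6] m tool [ 0.31 -0.53 -0.34]
ang rad 2.6630295610784542
lin [0.0001, -0.0003, 0.0006] dr [0, 0, 8]
lin [-0.0001, -0.0008, 0.0008] dr [0, 0, 8]
```

View pics/c10.png

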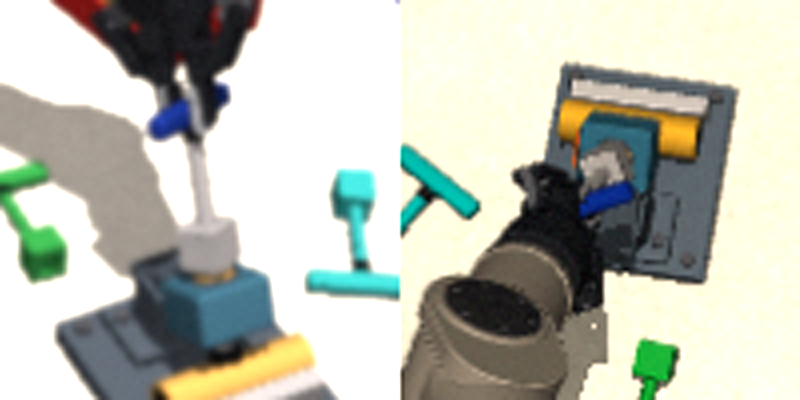

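drive_tool --commands '[{"linear":[0.0001,-0.0003,0.0002],"dr":[0,0,8],"jaw":1},{"linear":[-0.0001,-0.0006,0.0002],"dr":[0,0,8],"jaw":1}]'

```text
clock: 6.98
tcp_pos: [0.5634, 0.2349, 0.2221]
orientation: [1.844, 1.929, 0.415]
contact_force: [-1.7, -2.6, 6.3]
grip_width: 0.0175
```

Run:
```python
from h import *
chk('11');nxt(2,8)
```

```text
t 6.975 p [0.5634 0.2349 0.2221] j [-1.203  0.24   0.573  2.104  0.535  0.523 -1.048] F [-1.7 -2.6  6.3] m [-0.76  0.12  0.05] w 0.0175
turn [  0.35  -0.98 167.97] off axis (key x,y,up) mm [ 3.12 -5.76 -2.32]
F tool [-3.2  1.5 -6. ] m tool [ 0.12 -0.63 -0.44]
ang rad 2.930856043205007
lin [0.0001, -0.0003, 0.0008] dr [0, 0, 8]
lin [-0.0001, -0.0007, 0.0009] dr [0, 0, 8]
```

View pics/c11.png

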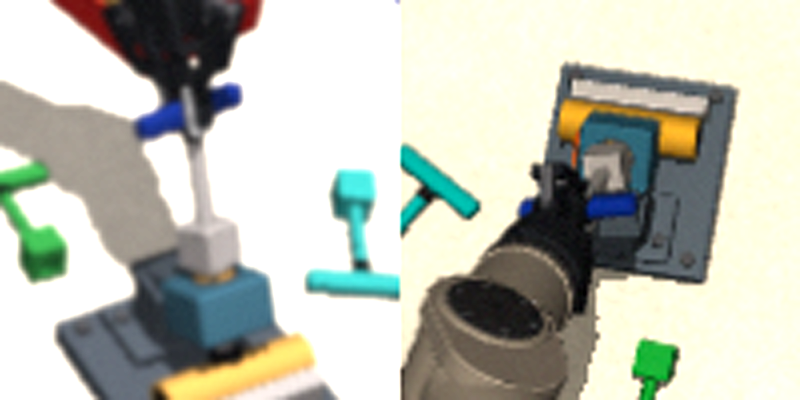

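drive_tool --commands '[{"linear":[0.0001,-0.0003,0.0002],"dr":[0,0,7],"jaw":1},{"linear":[-0.0001,-0.0006,0.0002],"dr":[0,0,7],"jaw":1}]'

```text
clock: 7.32
tcp_pos: [0.5628, 0.2347, 0.2216]
orientation: [2.075, 1.72, 0.486]
contact_force: [-1.7, -1.1, 6.3]
grip_width: 0.0168
```

Run:
```python
from h import *
chk('12');nxt(2,7)
```

```text
t 7.325 p [0.5628 0.2347 0.2216] j [-1.245  0.246  0.623  2.107  0.512  0.514 -1.259] F [-1.7 -1.1  6.3] m [-0.87  0.08  0.03] w 0.0168
turn [  -0.32    1.07 -178.75] off axis (key x,y,up) mm [ 2.39 -6.11 -2.38]
F tool [-1.3  1.9 -6.2] m tool [-0.08 -0.73 -0.47]
ang rad 3.1629031702822923
lin [0.0001, -0.0003, 0.0009] dr [0, 0, 7]
lin [-0.0001, -0.0007, 0.001] dr [0, 0, 7]
```

View pics/c12.png

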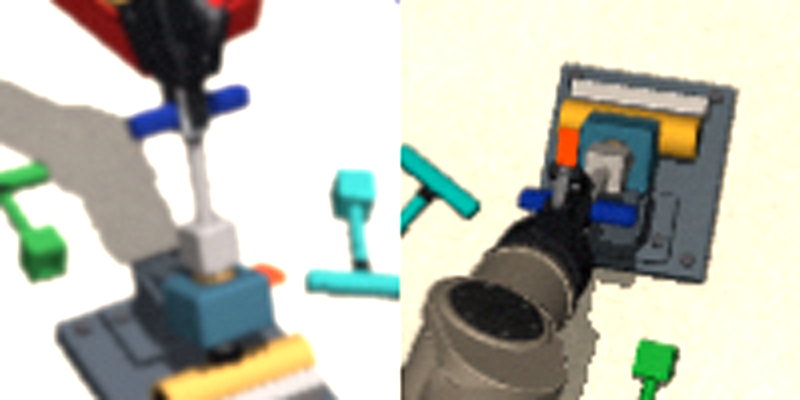

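The tab is out: orange in scene crop (270,275) and top crop (567,147). Next I'll hold, back off slightly within the socket's play, then draw the key off.

drive_tool --commands '[{"linear":[0,0,0],"dr":[0,0,0],"jaw":1},{"linear":[0,0,0],"dr":[0,0,0],"jaw":1},{"linear":[0,0,0],"dr":[0,0,-2],"jaw":1},{"linear":[0,0,0],"dr":[0,0,-1.5],"jaw":1}]' --force 80

```text
clock: 7.92
tcp_pos: [0.5625, 0.2345, 0.2216]
orientation: [1.997, 1.796, 0.461]
contact_force: [-0.8, -2.0, 4.0]
grip_width: 0.0162
```

Run:
```python
from h import *
chk()
```

```text
t 7.925 p [0.5625 0.2345 0.2216] j [-1.23   0.243  0.604  2.106  0.521  0.518 -1.186] F [-0.8 -2.   4. ] m [-0.35  0.2  -0.28] w 0.0162
turn [  0.4   -0.98 176.63] off axis (key x,y,up) mm [ 2.21 -6.31 -2.31]
F tool [-2.2  1.5 -3.7] m tool [ 0.17 -0.46  0.05]
```

drive_tool --commands '[{"linear":[0,0,-0.006],"dr":[0,0,0],"jaw":1},{"linear":[0,0,-0.008],"dr":[0,0,0],"jaw":1}]'

```text
clock: 8.18
tcp_pos: [0.5554, 0.2354, 0.2335]
orientation: [1.995, 1.797, 0.459]
contact_force: [4.3, -1.0, -3.2]
grip_width: 0.0168
```

Run:
```python
from h import *
chk('13')
```

```text
t 8.175 p [0.5554 0.2354 0.2335] j [-1.251  0.212  0.607  2.106  0.532  0.555 -1.195] F [ 4.3 -1.  -3.2] m [ 0.05 -0.23  0.1 ] w 0.0168
turn [  0.45  -0.99 176.52] off axis (key x,y,up) mm [ 1.97 -6.51 11.62]
F tool [-0.4  2.2  5. ] m tool [-0.23  0.11 -0.04]
```

View pics/c13.png

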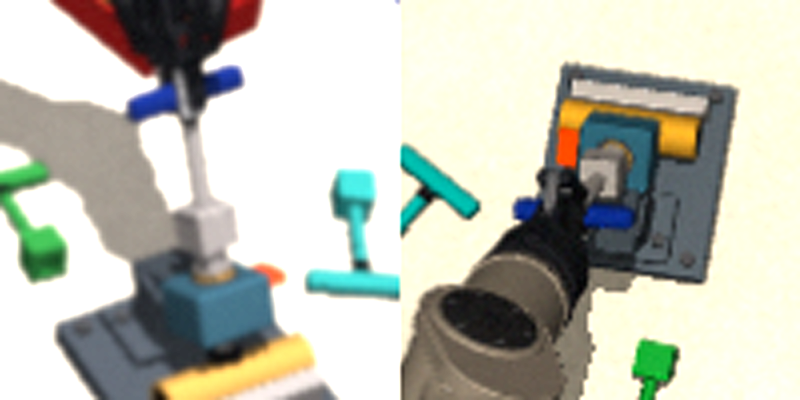

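drive_tool --commands '[{"linear":[0,0,-0.02],"dr":[0,0,0],"jaw":1},{"linear":[0,0,-0.04],"dr":[0,0,0],"jaw":1},{"linear":[0,0,-0.05],"dr":[0,0,0],"jaw":1}]'

```text
clock: 8.65
tcp_pos: [0.4955, 0.2433, 0.3261]
orientation: [1.997, 1.799, 0.445]
contact_force: [-0.2, 0.7, -2.7]
grip_width: 0.0167
```

Run:
```python
from h import *
chk()
T=lambda x,y:(310+x/4.4,155+y/4.4)
P=[onz('top',*T(*a),.232)[:2] for a in((190,149),(347,132),(503,116),(655,99))]
P=np.array(P);print(P,np.linalg.norm(np.diff(P,axis=0),axis=1))
d=np.polyfit(P[:,1],P[:,0],1);print('yaw deg',-np.rad2deg(np.arctan(d[0])))
# white plates mask in top
t=np.load('pics/top0.npy')[155:235,310:490]
m=((t.min(2)>170)).astype(np.uint8);n,l,st,c=cv2.connectedComponentsWithStats(m)
for i in range(1,n):
  if st[i,4]>4: print(st[i],c[i]+[310,155],onz('top',c[i][0]+310,c[i][1]+155,.232)[:2])
```

```text
t 8.65 p [0.4955 0.2433 0.3261] j [-1.397 -0.018  0.569  2.071  0.602  0.878 -1.274] F [-0.2  0.7 -2.7] m [0.24 0.91 0.04] w 0.0167
turn [  1.11  -0.41 176.39] off axis (key x,y,up) mm [ -3.96  -8.06 121.99]
F tool [ 0.8 -1.6  2.2] m tool [ 0.93  0.15 -0.  ]
[[ 0.58997676 -0.12182809]
 [ 0.60059917 -0.24182785]
 [ 0.61054884 -0.36202948]
 [ 0.62147022 -0.48059613]] [0.120469   0.12061272 0.11906858]
yaw deg 4.987836776099611
```

```bash
cat >> h.py <<'E'
ya=np.deg2rad(5.0);rx=np.array([np.cos(ya),np.sin(ya),0]);ry=np.array([-np.sin(ya),np.cos(ya),0])
H=np.stack([ry,np.cross([0,0,-1.],ry),[0,0,-1.]],1)
rest=np.array([.541,-.246,.239]); off=np.array([.0029,0,-.0175])  # bar centre in tool frame
def tcp(bar): return bar-H@off
E
python3 - <<'E'
from h import *
st=rest-.13*rx+[0,0,.036]
print(tcp(st));plan(tcp(st),H,12)
E
```

```text
[ 0.41174744 -0.26021921  0.2575    ]
lin [-0.0422, -0.0055, 0.0053] dr [2.5, 0.43, -0.89]
lin [-0.0422, -0.006, 0.0052] dr [2.5, 0.43, -0.89]
lin [-0.0421, -0.0064, 0.0051] dr [2.5, 0.43, -0.89]
lin [-0.0421, -0.0068, 0.0051] dr [2.5, 0.43, -0.89]
lin [-0.042, -0.0073, 0.0051] dr [2.5, 0.43, -0.89]
lin [-0.0419, -0.0077, 0.0051] dr [2.5, 0.43, -0.89]
lin [-0.0418, -0.0081, 0.0051] dr [2.5, 0.43, -0.89]
lin [-0.0417, -0.0086, 0.0052] dr [2.5, 0.43, -0.89]
lin [-0.0416, -0.009, 0.0053] dr [2.5, 0.43, -0.89]
lin [-0.0415, -0.0094, 0.0053] dr [2.5, 0.43, -0.89]
lin [-0.0414, -0.0098, 0.0055] dr [2.5, 0.43, -0.89]
lin [-0.0413, -0.0102, 0.0056] dr [2.5, 0.43, -0.89]
```

drive_tool --commands '[{"linear":[-0.042,-0.0055,0.005],"dr":[2.5,0.4,-0.9],"jaw":1},{"linear":[-0.042,-0.006,0.005],"dr":[2.5,0.4,-0.9],"jaw":1},{"linear":[-0.042,-0.0065,0.005],"dr":[2.5,0.4,-0.9],"jaw":1},{"linear":[-0.042,-0.007,0.005],"dr":[2.5,0.4,-0.9],"jaw":1},{"linear":[-0.042,-0.0075,0.005],"dr":[2.5,0.4,-0.9],"jaw":1},{"linear":[-0.042,-0.008,0.005],"dr":[2.5,0.4,-0.9],"jaw":1},{"linear":[-0.042,-0.008,0.005],"dr":[2.5,0.4,-0.9],"jaw":1}]'

```text
clock: 9.52
tcp_pos: [0.4384, -0.0502, 0.2833]
orientation: [2.077, 2.138, 0.192]
contact_force: [0.4, -0.2, -2.9]
grip_width: 0.0168
```

Run:
```python
from h import *
stat()
st=rest-.13*rx+[0,0,.036]
plan(tcp(st),H,5)
```

```text
t 9.525 p [ 0.4384 -0.0502  0.2833] j [-1.156 -0.314  0.939  2.19   0.377  0.974 -0.374] F [ 0.4 -0.2 -2.9] m [-0.05  0.24  0.  ] w 0.0168
lin [-0.0417, -0.0075, 0.0046] dr [2.28, 0.31, -0.66]
lin [-0.0417, -0.0078, 0.0047] dr [2.28, 0.31, -0.66]
lin [-0.0416, -0.0081, 0.0048] dr [2.28, 0.31, -0.66]
lin [-0.0415, -0.0084, 0.0049] dr [2.28, 0.31, -0.66]
lin [-0.0415, -0.0087, 0.005] dr [2.28, 0.31, -0.66]
```

Run:
```python
from h import *
st=rest-.085*rx+[0,0,.036]
print(tcp(st));plan(tcp(st),H,5)
```

```text
[ 0.4565762 -0.2562972  0.2575   ]
lin [-0.0412, 0.0013, 0.0064] dr [2.28, 0.31, -0.66]
lin [-0.0412, 0.001, 0.0061] dr [2.28, 0.31, -0.66]
lin [-0.0413, 0.0008, 0.0059] dr [2.28, 0.31, -0.66]
lin [-0.0413, 0.0006, 0.0056] dr [2.28, 0.31, -0.66]
lin [-0.0413, 0.0003, 0.0054] dr [2.28, 0.31, -0.66]
```

drive_tool --commands '[{"linear":[-0.03,0.005,0.004],"dr":[4,0.3,-0.6],"jaw":1},{"linear":[-0.04,0.003,0.004],"dr":[4,0.3,-0.6],"jaw":1}]'

```text
clock: 9.78
tcp_pos: [0.4462, -0.1227, 0.2759]
orientation: [2.138, 2.245, 0.05]
contact_force: [1.2, -0.4, -4.1]
grip_width: 0.0164
```

Run:
```python
from h import *
stat()
st=rest-.085*rx+[0,0,.036]
plan(tcp(st),H,4)
```

```text
t 9.775 p [ 0.4462 -0.1227  0.2759] j [-1.375 -0.235  1.401  2.072  0.268  1.072 -0.049] F [ 1.2 -0.4 -4.1] m [ 0.01 -0.   -0.02] w 0.0164
lin [-0.0335, 0.0007, 0.0049] dr [0.74, 0.12, -0.55]
lin [-0.0335, 0.0004, 0.0048] dr [0.74, 0.12, -0.55]
lin [-0.0335, 0.0002, 0.0047] dr [0.74, 0.12, -0.55]
lin [-0.0335, -0.0001, 0.0047] dr [0.74, 0.12, -0.55]
```

j3 is drifting towards its limit because the arm is near-singular with the upper arm upright. I'll back out, go higher and farther out, and see how it unwinds.

drive_tool --commands '[{"linear":[0.04,0,-0.02],"dr":[0,0,0],"jaw":1},{"linear":[0.04,0.01,-0.03],"dr":[0,0,0],"jaw":1},{"linear":[0.04,0.03,-0.03],"dr":[0,0,0],"jaw":1},{"linear":[0.03,0.04,-0.03],"dr":[0,0,0],"jaw":1}]'

```text
clock: 10.28
tcp_pos: [0.5078, 0.0008, 0.3781]
orientation: [2.226, 2.2, 0.037]
contact_force: [0.1, -1.6, -3.9]
grip_width: 0.0166
```

Run:
```python
from h import *
stat()
```

```text
t 10.275 p [0.5078 0.0008 0.3781] j [-1.313  0.108  1.328  1.812 -0.118  1.28   0.033] F [ 0.1 -1.6 -3.9] m [-0.17  0.12 -0.03] w 0.0166
```

drive_tool --commands '[{"linear":[0.05,-0.02,0],"dr":[0,0,0],"jaw":1},{"linear":[0.05,-0.02,0],"dr":[0,0,0],"jaw":1},{"linear":[0.05,-0.02,0],"dr":[0,0,0],"jaw":1},{"linear":[0.05,-0.02,0],"dr":[0,0,0],"jaw":1},{"linear":[0.05,-0.02,0],"dr":[0,0,0],"jaw":1}]'

```text
clock: 10.9
tcp_pos: [0.4099, 0.2564, 0.3649]
orientation: [2.2, 2.179, -0.021]
contact_force: [1.0, -0.0, -2.6]
grip_width: 0.0166
```

Run:
```python
from h import *
stat()
```

```text
t 10.9 p [0.4099 0.2564 0.3649] j [-1.702  0.018  1.026  1.857  0.032  1.284 -0.695] F [ 1.  -0.  -2.6] m [ 0.12 -0.09  0.01] w 0.0166
```

drive_tool --commands '[{"linear":[0.03,0.05,0],"dr":[0,0,0],"jaw":1},{"linear":[0.03,0.05,0],"dr":[0,0,0],"jaw":1},{"linear":[0.03,0.05,0],"dr":[0,0,0],"jaw":1},{"linear":[0.03,0.05,0],"dr":[0,0,0],"jaw":1}]'

```text
clock: 11.4
tcp_pos: [0.5984, 0.3875, 0.3584]
orientation: [2.189, 2.216, -0.033]
contact_force: [-0.6, 0.8, -0.2]
grip_width: 0.0165
```

Run:
```python
from h import *
stat()
```

```text
t 11.4 p [0.5984 0.3875 0.3584] j [-1.216  0.625  0.953  1.311 -0.467  1.457 -0.291] F [-0.6  0.8 -0.2] m [ 0.07 -0.06  0.01] w 0.0165
```

drive_tool --commands '[{"linear":[-0.05,0.025,-0.015],"dr":[0,0,0],"jaw":1},{"linear":[-0.05,0.02,-0.015],"dr":[0,0,0],"jaw":1},{"linear":[-0.055,0.01,-0.015],"dr":[0,0,0],"jaw":1},{"linear":[-0.06,0.01,-0.015],"dr":[0,0,0],"jaw":1}]'

```text
clock: 11.9
tcp_pos: [0.6668, 0.1862, 0.413]
orientation: [2.171, 2.243, -0.061]
contact_force: [1.0, -0.2, -2.3]
grip_width: 0.0166
```

Run:
```python
from h import *
stat()
```

```text
t 11.9 p [0.6668 0.1862 0.413 ] j [-0.932  0.566  0.966  1.268 -0.416  1.546  0.003] F [ 1.  -0.2 -2.3] m [ 0.09 -0.09  0.01] w 0.0166
```

drive_tool --commands '[{"linear":[-0.058,0.005,-0.02],"dr":[0,0,0],"jaw":1},{"linear":[-0.06,0.0,-0.015],"dr":[0,0,0],"jaw":1},{"linear":[-0.06,-0.005,-0.01],"dr":[0,0,0],"jaw":1},{"linear":[-0.06,-0.01,-0.005],"dr":[0,0,0],"jaw":1}]'

```text
clock: 12.4
tcp_pos: [0.6643, -0.0523, 0.4702]
orientation: [2.17, 2.256, -0.064]
contact_force: [0.9, -0.7, -2.9]
grip_width: 0.0165
```

Run:
```python
from h import *
stat()
st=rest-.03*rx+[0,0,.23]
plan(tcp(st),H,5)
```

```text
t 12.4 p [ 0.6643 -0.0523  0.4702] j [-0.616  0.496  0.988  1.234 -0.367  1.624  0.334] F [ 0.9 -0.7 -2.9] m [ 0.04 -0.08 -0.02] w 0.0165
lin [-0.0384, -0.032, 0.0058] dr [-0.26, 0.41, -0.55]
lin [-0.0382, -0.0324, 0.0054] dr [-0.26, 0.41, -0.55]
lin [-0.0379, -0.0328, 0.005] dr [-0.26, 0.41, -0.55]
lin [-0.0376, -0.0332, 0.0046] dr [-0.26, 0.41, -0.55]
lin [-0.0373, -0.0336, 0.0042] dr [-0.26, 0.41, -0.55]
```

drive_tool --commands '[{"linear":[-0.055,-0.012,0],"dr":[-0.3,0.4,-0.5],"jaw":1},{"linear":[-0.055,-0.012,0],"dr":[-0.3,0.4,-0.5],"jaw":1},{"linear":[-0.055,-0.015,0],"dr":[-0.3,0.4,-0.5],"jaw":1}]'

```text
clock: 12.78
tcp_pos: [0.632, -0.2205, 0.473]
orientation: [-2.141, -2.298, 0.021]
contact_force: [0.0, 0.8, -2.1]
grip_width: 0.0167
```

Run:
```python
from h import *
stat()
st=rest-.085*rx+[0,0,.20]
plan(tcp(st),H,4)
```

```text
t 12.775 p [ 0.632  -0.2205  0.473 ] j [-0.339  0.488  0.972  1.229 -0.385  1.62   0.626] F [ 0.   0.8 -2.1] m [-0.02 -0.06 -0.02] w 0.0167
lin [-0.0057, -0.0442, 0.0134] dr [-0.14, 0.12, -0.24]
lin [-0.0056, -0.0443, 0.0132] dr [-0.14, 0.12, -0.24]
lin [-0.0054, -0.0443, 0.0131] dr [-0.14, 0.12, -0.24]
lin [-0.0053, -0.0444, 0.013] dr [-0.14, 0.12, -0.24]
```

drive_tool --commands '[{"linear":[-0.0055,-0.044,0.013],"dr":[-0.1,0.1,-0.2],"jaw":1},{"linear":[-0.0055,-0.044,0.013],"dr":[-0.1,0.1,-0.2],"jaw":1},{"linear":[-0.0055,-0.044,0.013],"dr":[-0.1,0.1,-0.2],"jaw":1},{"linear":[-0.0055,-0.044,0.013],"dr":[-0.1,0.1,-0.2],"jaw":1}]'

```text
clock: 13.28
tcp_pos: [0.4508, -0.2597, 0.4174]
orientation: [-2.128, -2.302, 0.01]
contact_force: [0.5, -0.7, -1.1]
grip_width: 0.0167
```

Run:
```python
from h import *
stat()
st=rest-.085*rx+[0,0,.036]
plan(tcp(st),H,4)
```

```text
t 13.275 p [ 0.4508 -0.2597  0.4174] j [-0.562  0.123  1.092  1.693 -0.106  1.4    0.625] F [ 0.5 -0.7 -1.1] m [-0.04 -0.01 -0.03] w 0.0167
lin [0.0007, 0.0019, 0.04] dr [-0.13, -0.01, -0.12]
lin [0.0007, 0.0018, 0.04] dr [-0.13, -0.01, -0.12]
lin [0.0007, 0.0017, 0.04] dr [-0.13, -0.01, -0.12]
lin [0.0007, 0.0016, 0.04] dr [-0.13, -0.01, -0.12]
```

drive_tool --commands '[{"linear":[0.001,0.002,0.04],"dr":[-0.1,0,-0.1],"jaw":1},{"linear":[0.0005,0.002,0.04],"dr":[-0.1,0,-0.1],"jaw":1},{"linear":[0.0005,0.0015,0.04],"dr":[-0.1,0,-0.1],"jaw":1},{"linear":[0.0005,0.0015,0.03],"dr":[-0.1,0,-0.1],"jaw":1}]'

```text
clock: 13.78
tcp_pos: [0.4529, -0.2529, 0.263]
orientation: [-2.119, -2.311, -0.018]
contact_force: [0.1, -0.0, -1.8]
grip_width: 0.0165
```

Run:
```python
from h import *
p,M,o=stat()
s=grab('scene',20);t=grab('top',20)
g=s.copy();q=t.copy()
for X in (p+M@off,rest): 
  for im,n in((g,'scene'),(q,'top')):
    u=proj(n,X)[0].round().astype(int);cv2.circle(im,tuple(u),1,(255,0,0),-1)
crop(np.hstack([g[130:250,180:300],q[140:260,340:460]]),0,0,240,120,3.3,'c20',1.8)
```

```text
t 13.775 p [ 0.4529 -0.2529  0.263 ] j [-0.437  0.284  1.021  1.931 -0.288  1.081  0.792] F [ 0.1 -0.  -1.8] m [-0.03  0.02  0.02] w 0.0165
```

View pics/c20.png

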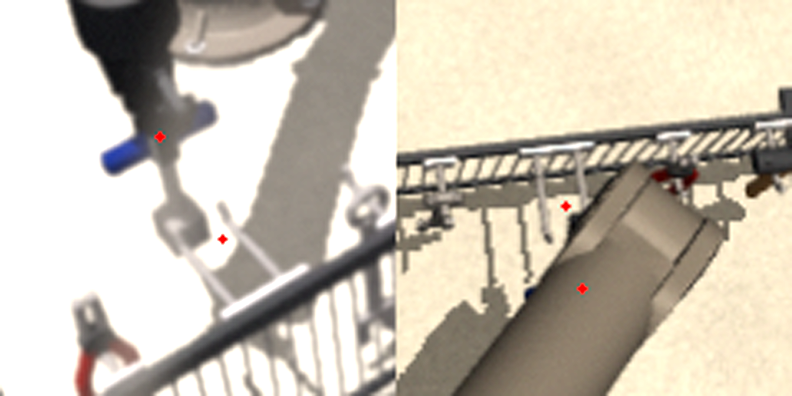

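Run:
```python
from h import *
p,M,o=pose();b=p+M@off
for d in(0,.098,.12):
    print(d,((proj('scene',b-[0,0,d])[0]-[180,130])*3.3).round())
for e in(.05,-.05): print(((proj('scene',b+M[:,0]*e)[0]-[180,130])*3.3).round())
print('tilt',M[:,2].round(3),'yaw',np.rad2deg(np.arctan2(-M[0,0],M[1,0])))
crop(np.load('pics/scene20.npy'),195,130,275,210,7,'c21',1.2)
```

```text
0 [158. 134.]
0.098 [177. 218.]
0.12 [181. 235.]
[213. 105.]
[101. 163.]
tilt [-0.002  0.013 -1.   ] yaw 4.954364787940687
```

View pics/c21.png

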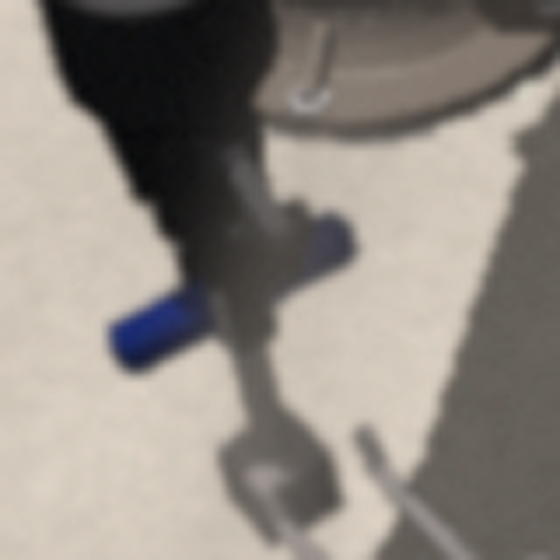

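Run:
```python
from h import *
plan(tcp(rest+[0,0,.03]),H,4)
```

```text
lin [-0.0012, 0.0224, 0.0026] dr [-0.01, -0.19, -0.01]
lin [-0.0012, 0.0224, 0.0026] dr [-0.01, -0.19, -0.01]
lin [-0.0012, 0.0224, 0.0026] dr [-0.01, -0.19, -0.01]
lin [-0.0012, 0.0224, 0.0026] dr [-0.01, -0.19, -0.01]
```

drive_tool --commands '[{"linear":[-0.001,0.022,0.0015],"dr":[0,-0.2,0],"jaw":1},{"linear":[-0.001,0.022,0.0015],"dr":[0,-0.2,0],"jaw":1},{"linear":[-0.001,0.022,0.0015],"dr":[0,-0.2,0],"jaw":1},{"linear":[-0.001,0.022,0.0015],"dr":[0,-0.2,0],"jaw":1}]'

```text
clock: 14.38
tcp_pos: [0.5419, -0.2473, 0.2599]
orientation: [-2.123, -2.315, -0.004]
contact_force: [-0.2, -0.3, -2.4]
grip_width: 0.0165
```

Run:
```python
from h import *
p,M,o=stat();plan(tcp(rest),H,4)
s=grab('scene',22);crop(s,190,140,300,230,6,'c22',1.5)
t=grab('top',22);crop(t,330,150,450,240,6,'c22t',1.5)
```

```text
t 14.375 p [ 0.5419 -0.2473  0.2599] j [-0.365  0.449  0.945  1.764 -0.401  1.135  0.793] F [-0.2 -0.3 -2.4] m [ 0.02 -0.04  0.04] w 0.0165
lin [-0.0004, -0.0002, 0.0096] dr [0.02, -0.03, -0.01]
lin [-0.0004, -0.0002, 0.0096] dr [0.02, -0.03, -0.01]
lin [-0.0004, -0.0002, 0.0096] dr [0.02, -0.03, -0.01]
lin [-0.0004, -0.0002, 0.0096] dr [0.02, -0.03, -0.01]
```

View pics/c22.png

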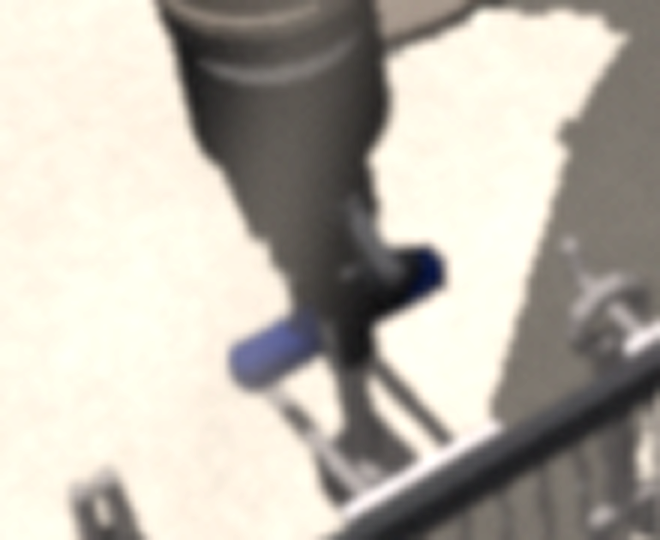

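View pics/c22t.png

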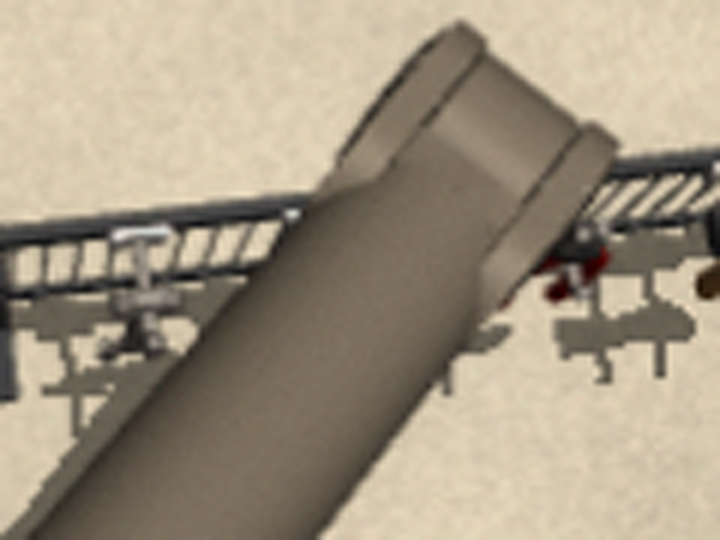

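drive_tool --commands '[{"linear":[-0.0005,0,0.011],"dr":[0,0,0],"jaw":1},{"linear":[-0.0005,0,0.011],"dr":[0,0,0],"jaw":1},{"linear":[-0.0005,0,0.01],"dr":[0,0,0],"jaw":1}]'

```text
clock: 14.85
tcp_pos: [0.5429, -0.2478, 0.2273]
orientation: [2.12, 2.317, 0.006]
contact_force: [0.3, -0.1, -3.2]
grip_width: 0.0165
```

Run:
```python
from h import *
p,M,o=stat();plan(tcp(rest),H,2)
```

```text
t 14.85 p [ 0.5429 -0.2478  0.2273] j [-0.341  0.483  0.917  1.798 -0.436  1.075  0.823] F [ 0.3 -0.1 -3.2] m [ 0.04  0.06 -0.02] w 0.0165
lin [-0.0005, -0.0009, 0.0029] dr [0.1, -0.04, 0.05]
lin [-0.0005, -0.0009, 0.0029] dr [0.1, -0.04, 0.05]
```

drive_tool --commands '[{"linear":[-0.0005,-0.001,0.0025],"dr":[0,0,0],"jaw":1},{"linear":[-0.0005,-0.001,0.002],"dr":[0,0,0],"jaw":1},{"linear":[0,0,0.0015],"dr":[0,0,0],"jaw":1}]'

```text
clock: 15.22
tcp_pos: [0.5411, -0.2483, 0.2232]
orientation: [-2.121, -2.317, -0.011]
contact_force: [-5.6, 4.4, 11.6]
grip_width: 0.0163
```

Run:
```python
from h import *
p,M,o=stat()
s=grab('scene',23);crop(s,190,140,300,230,6,'c23',1.5)
```

```text
t 15.225 p [ 0.5411 -0.2483  0.2232] j [-0.335  0.484  0.913  1.805 -0.442  1.068  0.831] F [-5.6  4.4 11.6] m [ 0.74  1.16 -0.03] w 0.0163
```

View pics/c23.png

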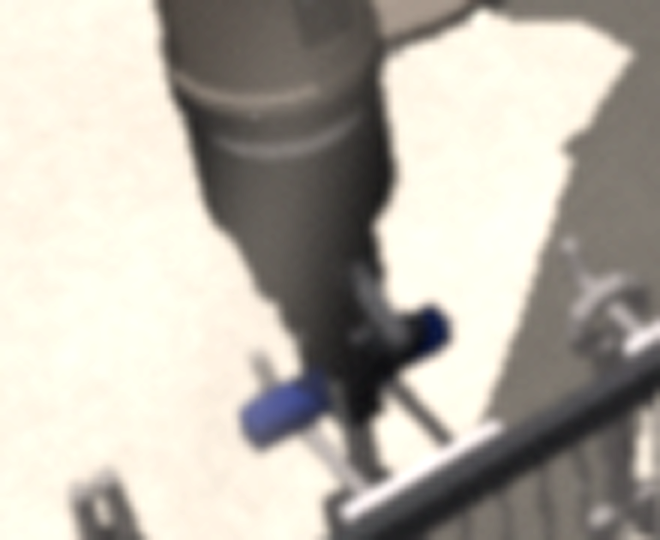

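drive_tool --commands '[{"linear":[0,0,0],"dr":[0,0,0],"jaw":0.75},{"linear":[0,0,0],"dr":[0,0,0],"jaw":0.65},{"linear":[0,0,0],"dr":[0,0,0],"jaw":0.6},{"linear":[0,0,0],"dr":[0,0,0],"jaw":0.6}]' --force 20

```text
clock: 15.78
tcp_pos: [0.5416, -0.2496, 0.2246]
orientation: [2.12, 2.315, 0.013]
contact_force: [-0.6, 0.4, -0.6]
grip_width: 0.0343
```

Run:
```python
from h import *
p,M,o=stat()
s=grab('scene',24);crop(s,190,140,300,230,6,'c24',1.5)
```

```text
t 15.775 p [ 0.5416 -0.2496  0.2246] j [-0.334  0.482  0.914  1.804 -0.442  1.067  0.831] F [-0.6  0.4 -0.6] m [-0.09  0.09  0.01] w 0.0343
```

View pics/c24.png

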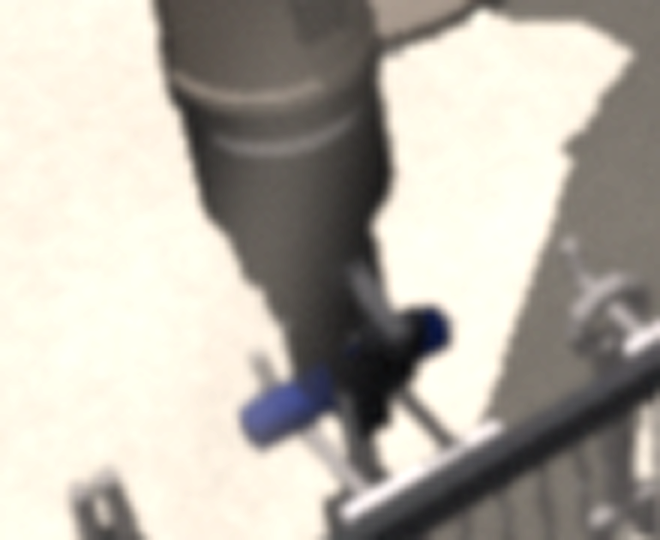

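drive_tool --commands '[{"linear":[0,0,-0.008],"dr":[0,0,0],"jaw":0.6},{"linear":[0,0,-0.015],"dr":[0,0,0],"jaw":0.6},{"linear":[0,0,-0.03],"dr":[0,0,0],"jaw":0.6},{"linear":[0,0,-0.05],"dr":[0,0,0],"jaw":0.6},{"linear":[0,0,-0.06],"dr":[0,0,0],"jaw":0.6},{"linear":[0,0,-0.06],"dr":[0,0,0],"jaw":0.6}]'

```text
clock: 16.58
tcp_pos: [0.538, -0.2497, 0.4545]
orientation: [-2.122, -2.313, -0.008]
contact_force: [1.7, -0.8, -0.6]
grip_width: 0.0342
```

Run:
```python
from h import *
stat()
```

```text
t 16.575 p [ 0.538  -0.2497  0.4545] j [-0.427  0.317  1.038  1.469 -0.278  1.512  0.692] F [ 1.7 -0.8 -0.6] m [-0.03 -0.14  0.06] w 0.0342
```

drive_tool --commands '[{"linear":[0.05,0.01,0],"dr":[0,0,0],"jaw":0.6},{"linear":[0.05,0.01,0],"dr":[0,0,0],"jaw":0.6},{"linear":[0.05,0.01,0],"dr":[0,0,0],"jaw":0.6},{"linear":[0.05,0,0],"dr":[0,0,0],"jaw":0.6},{"linear":[0.05,0,0],"dr":[0,0,0],"jaw":0.6},{"linear":[0.05,0,0],"dr":[0,0,0],"jaw":0.6},{"linear":[0,0,0],"dr":[0,0,0],"jaw":0.6}]'

```text
clock: 17.45
tcp_pos: [0.5436, 0.055, 0.4691]
orientation: [2.125, 2.298, 0.026]
contact_force: [-0.3, 0.1, 0.0]
grip_width: 0.0344
```

Run:
```python
from h import *
stat()
s=grab('scene',25);t=grab('top',25)
bs=blue(s,(200,150,290,230));bt=blue(t,(330,150,450,240));print(bs[0],bt[0],bs[3],bt[3])
print('mid',tri(bs[0],bt[0]))
L=lambda b:sorted([b[1],b[2]],key=lambda p:p[0])
a,ea=tri(L(bs)[0],L(bt)[1]);b,eb=tri(L(bs)[1],L(bt)[0]);print(a,ea,b,eb)
m=(a+b)/2;d=m-rest;print('rel rest x,y,z',d@rx,d@ry,d[2],'len',np.linalg.norm(a-b),'yaw',np.rad2deg(np.arctan2(-(b-a)[0],(b-a)[1])),'dz',(b-a)[2])
crop(s,170,150,350,270,4,'c25',1.5)
g=np.vstack([t[140:230,310:490],t[150:240,190:370]]);crop(g,0,0,180,180,3.3,'c25t',1.5)
```

```text
t 17.45 p [0.5436 0.055  0.4691] j [-1.061  0.143  0.988  1.558 -0.122  1.485  0.009] F [-0.3  0.1  0. ] m [-0.01 -0.03  0.03] w 0.0344
[251.58490566 199.73584906] [390.06293706 202.23776224] 159 143
mid (array([ 0.54161916, -0.23763842,  0.24293949]), np.float64(0.008307043156197425))
[ 0.54643252 -0.2805362   0.24732723] 0.01828775056580132 [ 0.53643008 -0.19456309  0.23793342] 0.00290131291378613
rel rest x,y,z 0.0011661581196828433 0.00838060853059562 0.0036303249221248113 len 0.08706129527129801 yaw 6.636171783614022 dz -0.00939381736215511
```

View pics/c25.png

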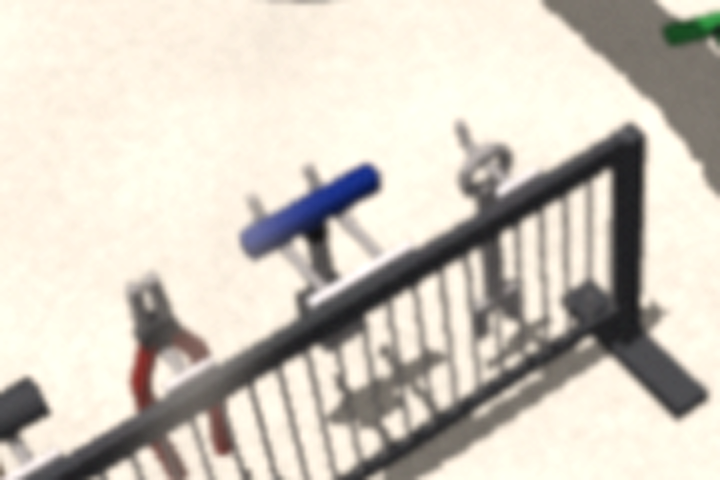

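View pics/c25t.png

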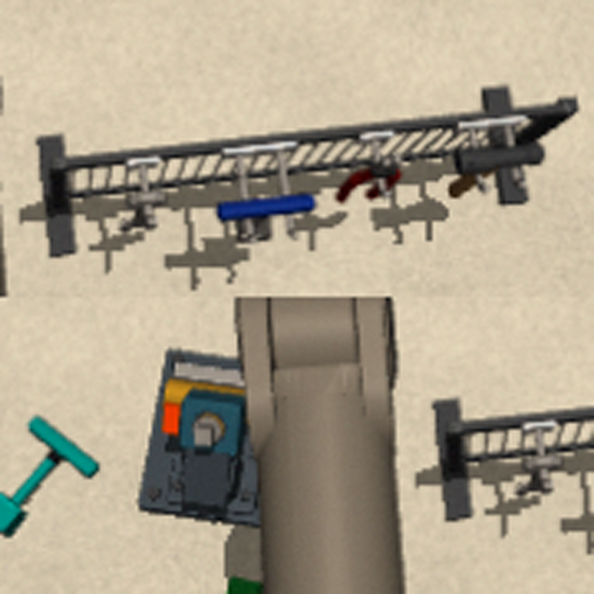

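Run:
```python
from h import *
t=np.load('pics/top25.npy');bt=blue(t,(330,150,450,240))
L=sorted([bt[1],bt[2]],key=lambda p:p[0])
a,ea=tri((230.5,211.2),L[1]);b,eb=tri((265,193.8),L[0]);m=(a+b)/2;d=m-rest
print(a,ea,b,eb,'rel',d@rx,d@ry,d[2],'len',np.linalg.norm(a-b),'yaw',np.rad2deg(np.arctan2(-(b-a)[0],(b-a)[1])))
for n,x0,y0,k in(('top',310,140,3.3),('scene',170,150,4)):
  for dz in(.098,.12): print(n,dz,((proj(n,m-[0,0,dz])[0]-[x0,y0])*k).round())
g=np.hstack([t[185:225,365:415]]);crop(g,0,0,50,40,12,'c26',1.5)
s=np.load('pics/scene25.npy');crop(s,225,185,275,245,10,'c26s',1.5)
```

```text
[ 0.54420497 -0.29220816  0.23759272] 0.0030962206795596596 [ 0.53764849 -0.19332459  0.23492931] 0.0005249835118392167 rel 0.00020883864171571728 0.0032277069359988335 -0.0027389849379503284 len 0.09913647701912663 yaw 3.7934513773208094
top 0.098 [252. 222.]
top 0.12 [250. 225.]
scene 0.098 [332. 304.]
scene 0.12 [336. 324.]
```

View pics/c26.png

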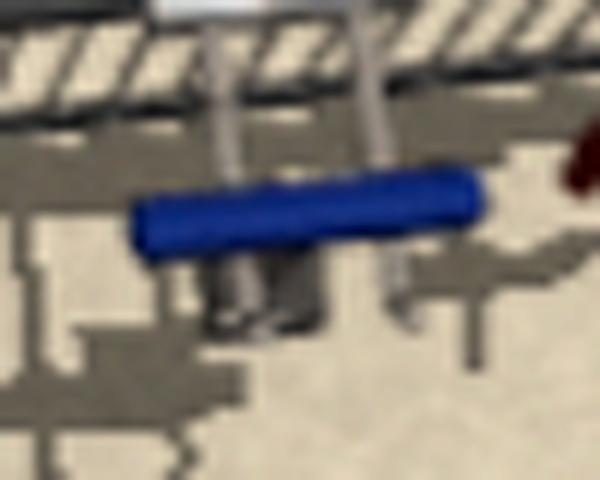

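View pics/c26s.png

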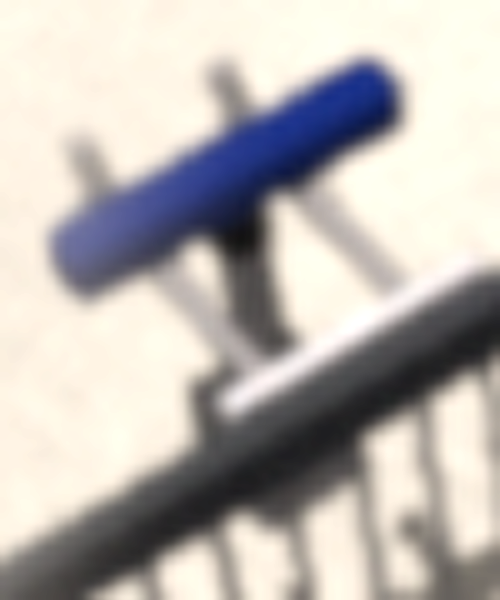

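Run:
```python
from h import *
t0=np.load('pics/top0.npy').astype(int);s0=np.load('pics/scene0.npy').astype(int)
t1=viewer.grab_frame('top').astype(int);s1=viewer.grab_frame('scene').astype(int)
for nm,a,b,bx in(('spanner s',s0,s1,(280,175,305,245)),('pliers s',s0,s1,(200,215,230,272)),('hammer s',s0,s1,(140,240,190,305)),('pliers t',t0,t1,(405,180,440,215)),('hammer t',t0,t1,(445,170,480,205)),('tube s',s0,s1,(385,190,440,235))):
    x0,y0,x1,y1=bx;d=np.abs(a-b)[y0:y1,x0:x1].max(2);print(nm,(d>40).sum(),d.size)
from bench import job
print(job.hand_in())
```

```text
spanner s 3 1750
pliers s 0 1710
hammer s 0 3250
pliers t 3 1225
hammer t 0 1225
tube s 0 2475
the job is handed in; nothing more can be done
None
```

The clamp is tightened until the tab came out, the key hangs on the free hook, and the job is handed in. No verdict was reported. The clock read about 17.5 s of the 72 s when I took the last check pictures.

**What I did:**
- **Tightening:** I gripped the blue key's crossbar and turned it clockwise with a picture every 14–18°. I stopped at about 3.16 rad, when the orange tab showed out in both views. The tab came out within the last 14° or so, well short of the 0.85 rad (49°) overrun that marks the brass.
- **Drawing off:** I held the key on the screw, backed off about 3.5° within the socket's play, and drew it straight off along the screw's axis.
- **Hanging:** The first way to the rack brought joint 3 near its range limit (1.40 of 1.46 rad). I backed out and went round high and farther out, then lowered the crossbar onto the prongs and let go. The highest force I read at the end of a move was about 14 N, when the bar touched down.

**Last checks:**
- **Key position:** the crossbar lies across both prongs, about 0 mm, +3 mm and -3 mm from the rest point in x, y and z. It is within about 1° of the rack's direction, and the socket hangs almost straight below the bar.
- **Clamp and tools:** the tab is still out. Picture differences against the start show the tube, pliers, hammer and spanner unchanged.
- **Arm:** it stands clear of everything.

**One check disagreed:** the first automatic measure of the hung bar was poor: 87 mm long, with an 18 mm mismatch between the views. Glare had cut off one end in the scene view. Reading that end by hand gave 99 mm, with at most 3 mm of mismatch.

The spring squeeze itself could not be read, so it is inferred only from the tab and the turn angle.

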